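# Brush out copper measures and lock them in the sale rack

### The arm

A 6-joint arm with a two-finger parallel gripper is mounted at the origin on the work surface. World frame = base frame: x ahead of the robot, y to its left, z up, the work surface at z = 0. Lengths are in mm, angles in degrees, forces in N, time in s.
With the tool pointing down it reaches from about 350 to 875 mm from the base axis. Payload 15.5 kg.
Tool frame: the origin (TCP) lies at the very end of the fingers, on their centre line; the grasp point (between the pads) lies 19 mm behind it (robot.hold_point_z is the distance from the TCP to the grasp point, in mm); z points along the fingers, y is the direction in which the jaws open and shut (so a half turn about z gives the same grasp; the last joint's range is limited). The gripper opens to 85 mm and grips with 20 to 120 N. Pads are 22 mm wide; open, the fingers measure 114 mm over their backs; the gripper's body (76 mm by 85 mm) begins 54 mm behind the grasp point. The pads swing forward as they close: fully open they stand 13 mm farther back than shut.
Start: joints at [64.716, 28.281, 77.091, -0, 74.628, -5.472], TCP at [211.839, 588.006, 231.277] pointing down, gripper open.
Joint ranges: [-166.48, 166.48], [-47.26, 123.95], [12.59, 153.08], [-70.14, 250.14], [6.76, 159.57], [-176.63, 176.63]. Speed limits (degrees/s): [108.29, 108.29, 147.25, 172.46, 172.46, 172.46].

### API

Orientations are given as a 3x3 rotation matrix whose columns are the frame's x, y, z axes.
In Python, from rig import robot, vision gives the robot as it stands.
- The arm moves only by the tool apply_moves, never from a script. Its argument "moves" is one flat list of numbers, 7 for each row, row after row: the turn, a rotation vector about the tool's x, y, z in rad, then the shift along the tool's x, y, z in cm, then the closure, from -1 (fully open) to 1 (shut). A call has 1 to 10 rows; each row is the pose to reach, as a shift and turn from the pose commanded when the call began, along the tool's axes at that moment; what a row does not reach only later rows make up. A row lasts 1/10 s, in which the tool goes at most 50 mm and 8.59 degrees, less where a joint would pass 70% of its speed; a pose out of reach is approached as far as the arm can. A call with a gripper value outside its range is refused whole. The fingers move at their own pace and stop on an object; "newtons" is the grip in N (left out, the last holds). Time passes only in rows, so rows that repeat a pose let the fingers close. It gives the time, the measured TCP pose, the force and the opening at its end, in the units of the state.
- robot.get_obs(): the state, without advancing time (a new reading comes with each control period).
- vision.snapshot(name): name is "scene" or "top" or "wrist"; returns a dict with "img" (384x512x3 uint8, red, green, blue), "range_z" (384x512 float32, mm along the optical axis (not along the pixel's ray), 0 where there is no reading), "K" (3x3 intrinsics, pixels), "rvec" (rotation vector, rad) and "tvec" (3), from world to camera coordinates, as OpenCV has them. Camera axes: x right, y down, z forward; pixel columns grow to the right and rows downward; lengths in mm; the calibration is good to about 2 mm. A picture is of the moment at which its call begins.
- robot.sign_off(): hands the job in, once; it reports no verdict.
The state is a dict: "clock": time; "joint_pos": joint angles; "qd": joint speeds; "joint_efforts": joint torques, N m; "tool_pos": TCP position; "orientation": TCP orientation; "ft_force": force on the tool from outside, world axes, zero at the start; "wrist_torque": the same for the moment, N m; "finger_gap": finger opening in mm.
Only numpy, scipy, OpenCV 4.12 (cv2) and the standard library are available. Lean on these libraries where they do the work, as an engineer would, in place of code of your own. Each camera call takes 0.05 s, during which the arm holds its last target.

### The job

Get the second-hand copper measures ready for sale: with the long brush from the stand, brush out each one on the bench from the tallest to the shortest, taking the bristles right down to the bottom, at least half way back up, and right down to the bottom again. In the end all the measures stand upright and released on the floor of the wooden rack, its open end is shut by the locking bar pushed from the robot's side through both eyes until its handle is up against the near eye, and the brush is back in its stand, bristles down. Do not push the other things on the bench about; there are two or three measures.

Things in the scene. Friction and masses are not known exactly. Their poses are not given: they have to be found in the camera images.
- measure_tall: tall measure: a plain straight copper cup without handle, open at the top, 120 mm high, 60 mm outer diameter, wall 3.5 mm, bottom 5 mm thick. Loose, 0.2 to 0.4 kg, standing upright on the bench. Origin: centre of its underside; z up. The three measures differ only in height and a little in diameter; one of them may be absent.
- tall_floor (a point): centre of the inner floor of the tall measure, 5 mm above its underside, 115 mm below its mouth
- measure_middle: middle measure: a plain straight copper cup without handle, open at the top, 100 mm high, 56 mm outer diameter, wall 3.5 mm, bottom 5 mm thick. Loose, 0.2 to 0.4 kg, standing upright on the bench. Origin: centre of its underside; z up.
- middle_floor (a point): centre of the inner floor of the middle measure, 5 mm above its underside, 95 mm below its mouth
- measure_short: short measure: a plain straight copper cup without handle, open at the top, 80 mm high, 52 mm outer diameter, wall 3.5 mm, bottom 5 mm thick. Loose, 0.2 to 0.4 kg, standing upright on the bench. Origin: centre of its underside; z up.
- short_floor (a point): centre of the inner floor of the short measure, 5 mm above its underside, 75 mm below its mouth
- brush: long bottle brush, 215 mm, 0.12 kg, standing upright in its stand. Origin: centre of the flat lower tip; z up to the handle. Along z: rigid bristle head 0 to 75 mm, 28 mm thick, tapered to 16 mm at the tip; 8 mm wire to 135 mm; wooden handle block 135 to 215 mm, 22 mm (x) by 26 mm (y). A good place to hold it is 185 mm above the tip.
- brush_tip (a point): the flat lower tip of the bristle head (same point as the brush origin)
- stand: brush stand, fixed: a dark steel tube, outer diameter 46 mm, inner diameter 36 mm, mouth 90 mm above the bench, inner floor 8 mm above the bench, on a 110 mm square steel foot 6 mm thick. Origin: centre of its underside on the tube axis; z up.
- rack: fixed low wooden rack, a lane along its y. Origin: centre of underside. Floor 8 mm thick, 102 (x) by 270 mm (y). Side walls y -111 to +135 mm, inner faces at x = -39 and +39 mm, tops 38 mm above the bench. +y end closed, inner face y = +127 mm; -y end open. At y = -125 mm two steel eyes, one each side, in line along x. Measures fit anywhere between closed end and eyes, three in a row.
- eye_near (a point): centre of the hole of the eye on the rack's -x side (the robot's side): a ring 8 mm thick along x, hole 22 mm, outside 38 mm, hole centre 55 mm above the bench; its hole runs along the rack's x
- eye_far (a point): centre of the hole of the other eye, 86 mm farther along the rack's x; same shape
- bar: locking bar: round steel rod 12 mm thick, 115 mm long, its last 7 mm tapered, in a pale wooden handle block 80 mm long (x), 24 mm wide (y), 28 mm high (z). Lies flat on the bench at first, 0.16 kg. Origin: centre of the handle block, on the rod axis; x points along the rod to its tip, z up.
- bar_tip (a point): the free end of the rod, 155 mm along x from the bar's origin
- jar: bystander: amber glass jar with steel cap, 64 mm wide, 90 mm high; origin under its centre
- tin: bystander: plain metal tin, 70 mm wide, 100 mm high; origin under its centre
- bearing_cup: bystander: turned steel machine part, 64 mm wide, 45 mm high; origin under its centre
- offcut: bystander: wooden offcut 100 by 45 by 30 mm; origin under its centre
- hammer: bystander: hammer lying on the bench, about 260 mm long; handle towards its -x
Mind the look-alikes: they are no part of the job. Leave any purple look-alike of the measure_middle alone.

How it is judged:
By the outcome, as a careful person would: the job done as asked, in the order asked, and still so for the second after the job is handed in, with the robot touching nothing.
Of measure_tall, measure_middle, measure_short only 2 to 3 are there at a start; the rules pass over those that are not, and their reading is None.
At some moment in a run one of measure_tall, measure_middle, measure_short, bar may be knocked a few centimetres aside while the robot is not near it.
It also fails if it takes over 210 s, if anything falls off the work surface, if the arm or the gripper's body presses on something with over 40 N, if the wrist force passes 120 N, or if a joint passes its speed limit or range.

## Working session

There is one attempt and no reset: what is moved stays moved. The work goes in short steps, Python scripts to look and compute and a tool call to move; the robot and the scene stay as the last step left them, time stands still between calls to the robot, and variables do not carry over. Pictures are saved under pics/ and viewed, and the job is handed in when it is done.

Besides the shell and the picture viewer there is one more tool, called after "Request:" as name(argument=value, ...) on one line, values as JSON. apply_moves: Moves the arm, as the interface text tells. Its arguments: {"type":"object","properties":{"moves":{"type":"array","items":{"type":"number"}},"newtons":{"type":"number"}},"required":["moves"]}

```bash
ls; mkdir -p pics
python3 - <<'E'
from rig import robot, vision
import cv2
o=robot.get_obs(); print({k:(v if not hasattr(v,'round') else v) for k,v in o.items()}); print(robot.hold_point_z)
for n in ["scene","top","wrist"]:
    s=vision.snapshot(n); cv2.imwrite(f'pics/a_{n}.png',cv2.cvtColor(s['img'],cv2.COLOR_RGB2BGR)); print(n,s['K'],s['rvec'],s['tvec'])
E
```

```text
pics
{'clock': 0.0, 'joint_pos': array([ 6.47132879e+01,  2.83152954e+01,  7.71289315e+01,  1.97075327e-03,
        7.46269049e+01, -5.46961834e+00]), 'qd': array([-0.00161396, -0.02940897,  0.04829111, -0.00947698,  0.05074397,
       -0.05533637]), 'joint_efforts': array([ 7.73687916e-04, -8.82172179e+01, -3.83881080e+01, -2.63092596e-05,
        1.01863270e-02, -1.62744104e-04]), 'tool_pos': array([211.6939442 , 587.66701938, 230.68513896]), 'orientation': array([[-9.40776526e-01,  3.39026862e-01, -5.60284921e-04],
       [ 3.39027292e-01,  9.40775886e-01, -1.10835986e-03],
       [ 1.51338776e-04, -1.23267082e-03, -9.99999229e-01]]), 'ft_force': array([-0.49224225, -0.00221894, -0.31413651]), 'wrist_torque': array([ 0.06324055, -0.02061954,  0.01067854]), 'finger_gap': 85.1367241288193}
18.700000000000003
scene [[378.17974667   0.         255.65566211]
 [  0.         378.17974667 199.27381485]
 [  0.           0.           1.        ]] [ 2.07790204  1.00538911 -0.48274718] [-356.54069031 -238.4502089  1459.69024   ]
top [[471.82437382   0.         264.75579054]
 [  0.         471.82437382 194.72517128]
 [  0.           0.           1.        ]] [ 2.18100273 -2.17372396  0.0999567 ] [  -7.72357911  576.281568   1417.19366794]
wrist [[297.89006106   0.         255.94025296]
 [  0.         297.89006106 187.37715505]
 [  0.           0.           1.        ]] [-2.3386374  -1.64375836 -0.27137087] [-625.3273036   -41.85251211  380.84425874]
```

View pics/a_top.png

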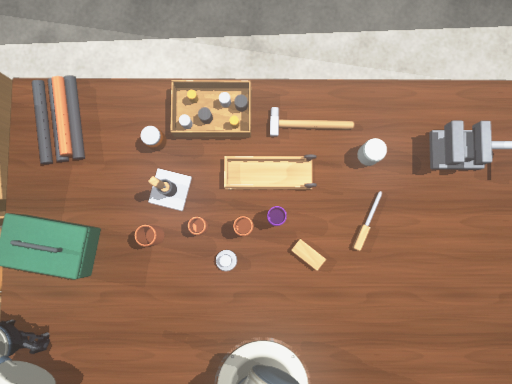

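View pics/a_scene.png

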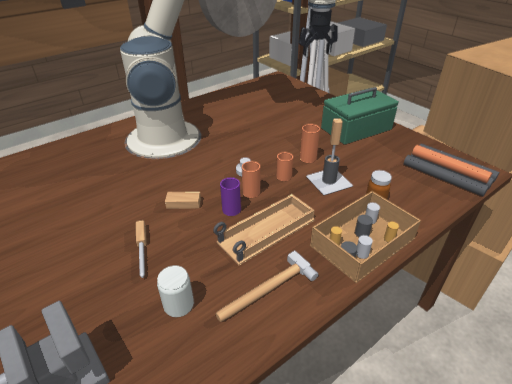

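View pics/a_wrist.png

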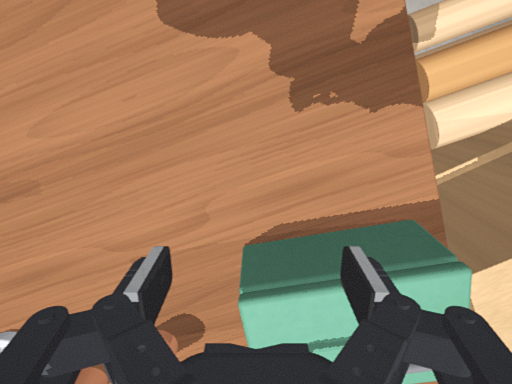

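The three copper cups in the top view are at (146,236) tall, (197,226) short and (243,226) middle, with a purple look-alike at (277,216). The brush and stand are at (168,188), the rack at (268,172) with its eyes at (310,158) and (310,185), and the bar at (368,220). Next I'll measure these.

```bash
cat > h.py <<'E'
import numpy as np, cv2
from rig import robot, vision
def snap(n): 
    s=vision.snapshot(n); R,_=cv2.Rodrigues(np.array(s['rvec'],float)); s['R']=R; s['t']=np.array(s['tvec'],float).ravel()
    z=s['range_z']; v,u=np.mgrid[0:384,0:512]; K=s['K']
    P=np.stack([(u-K[0,2])/K[0,0]*z,(v-K[1,2])/K[1,1]*z,z],-1)
    s['W']=(P-s['t'])@R; s['W'][z<=0]=np.nan
    return s
def ray(s,u,v,h):
    d=s['R'].T@np.array([(u-s['K'][0,2])/s['K'][0,0],(v-s['K'][1,2])/s['K'][1,1],1]); c=-s['R'].T@s['t']
    return c+d*(h-c[2])/d[2]
def proj(s,p):
    q=s['K']@(s['R']@np.array(p,float)+s['t']); return q[:2]/q[2]
def save(s,name,crop=None,f=1):
    im=s['img']; 
    if crop: u0,v0,u1,v1=crop; im=im[v0:v1,u0:u1]
    im=cv2.resize(im,None,fx=f,fy=f,interpolation=cv2.INTER_CUBIC); cv2.imwrite(f'pics/{name}.png',cv2.cvtColor(im,cv2.COLOR_RGB2BGR))
def circ(p):
    A=np.c_[2*p,np.ones(len(p))]; x=np.linalg.lstsq(A,(p**2).sum(1),rcond=None)[0]; return x[0],x[1],np.sqrt(x[2]+x[0]**2+x[1]**2)
def cups(s,pr=True):
    hsv=cv2.cvtColor(s['img'],cv2.COLOR_RGB2HSV)
    out={}
    for nm,m in (('copper',((hsv[...,0]<14)|(hsv[...,0]>172))&(hsv[...,1]>120)&(hsv[...,2]>110)),('purple',(hsv[...,0]>125)&(hsv[...,0]<160)&(hsv[...,1]>120))):
        n,l,st,ce=cv2.connectedComponentsWithStats(m.astype(np.uint8))
        for i in range(1,n):
            if st[i,4]<60: continue
            w=s['W'][l==i]; w=w[~np.isnan(w[:,0])]
            if len(w)<20: continue
            top=np.percentile(w[:,2],97); r=w[np.abs(w[:,2]-top)<5]
            print(nm,ce[i].round(),st[i,4],'top',top.round(1),'circ',np.round(circ(r[:,:2]),1),'mid',((r.min(0)+r.max(0))/2).round(1)[:2],(r.max(0)-r.min(0)).round(1)[:2])
E
python3 - <<'E'
from h import *
s=snap('top'); cups(s)
W=s['W']
for nm,(u,v) in dict(bench=(230,300),brushtop=(154,182),stand=(168,188),rackfloor=(268,172),eyeF=(310,157),eyeN=(310,185),barh=(362,238),bart=(379,194)).items():
    print(nm,W[v,u].round(1), )
save(s,'b1',(130,140,400,280),2.9)
# eyes: points above 60mm near
m=(W[...,2]>50)&(W[...,2]<85); 
n,l,st,ce=cv2.connectedComponentsWithStats(m.astype(np.uint8))
for i in range(1,n):
    if st[i,4]>8: w=W[l==i]; print(ce[i].round(),st[i,4],w.min(0).round(),w.max(0).round())
E
```

```text
copper [ 63. 117.] 520 top 70.3 circ [807.5 622.8  69.7] mid [811.3 611.7] [233.4  58.8]
copper [266. 260.] 93953 top 7.1 circ [461.6   1.5 514.9] mid [477.2  10.5] [ 934.2 1571.1]
copper [457. 109.] 4216 top 7.4 circ [ 823.7 -612.   118.5] mid [ 841.4 -582.1] [186.  408.7]
copper [325. 110.] 1377 top 7.2 circ [ 822.2 -200.6   72.9] mid [ 857.1 -204.4] [ 84.8 290. ]
copper [160. 139.] 95 top 69.2 circ [747.3 335.4  29.3] mid [741.8 326.5] [48.4 36.2]
copper [202. 226.] 298 top 82.7 circ [481.8 194.6  23.7] mid [481.9 193.6] [46.7 49.3]
purple [275. 216.] 78 top 105.5 circ [510.7 -38.8  25.9] mid [510.9 -38.2] [51.9 52. ]
bench [255.4  99.3  -2.8]
brushtop [591.1 286.7 226.4]
stand [589.9 278.4  84.1]
rackfloor [648.8 -15.7   8.4]
eyeF [ 690.8 -143.2   41.3]
eyeN [ 601.3 -139.5   74.6]
barh [ 445.5 -300.2   31. ]
bart [ 580.1 -356.3   22.1]
[ 61. 115.] 966 [694. 577.  50.] [936. 647.  80.]
[208. 104.] 772 [760.  40.  50.] [923. 280.  80.]
[191.  94.] 73 [867. 206.  51.] [893. 233.  66.]
[224.  97.] 105 [854. 104.  51.] [888. 135.  69.]
[240. 101.] 142 [842.  52.  51.] [882.  89.  67.]
[... 160 characters left out ...]
] 111 [716. 303.  51.] [775. 362.  85.]
[365. 156.] 70 [ 671. -338.   50.] [ 725. -293.   85.]
[310. 155.] 37 [ 686. -156.   58.] [ 695. -123.   79.]
[468. 159.] 13 [ 681. -629.   54.] [ 682. -602.   76.]
[165. 187.] 50 [581. 276.  61.] [613. 307.  85.]
[170. 190.] 39 [573. 267.  51.] [611. 296.  84.]
[310. 184.] 41 [ 601. -160.   50.] [ 609. -123.   79.]
[283. 214.] 10 [503. -63.  55.] [530. -54.  84.]
[197. 225.] 105 [459. 169.  50.] [506. 219.  85.]
[236. 223.] 12 [474.  68.  51.] [504.  83.  85.]
[157. 235.] 48 [426. 304.  52.] [482. 329.  84.]
[ 88. 252.] 210 [329. 498.  50.] [475. 527.  85.]
[142. 234.] 53 [429. 338.  51.] [479. 363.  84.]
[258. 367.] 223 [ 30. -69.  50.] [92. 84. 84.]
```

View pics/b1.png

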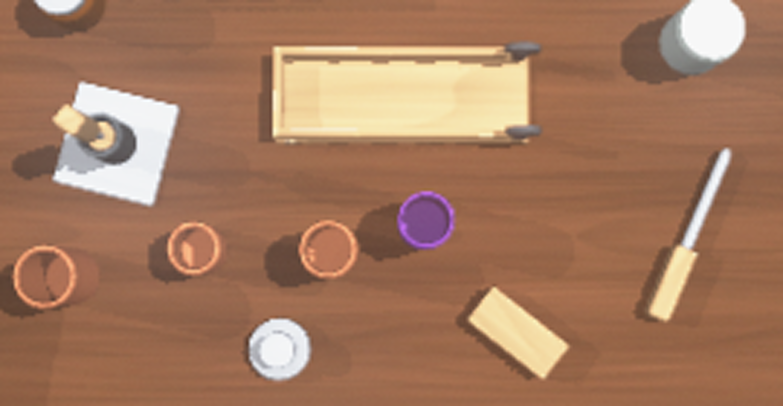

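Height bands will separate the objects more cleanly than colour.

```bash
cat >> h.py <<'E'
def blobs(s,zmin=25,roi=(400,760,-420,420)):
    W=s['W']; m=(W[...,2]>zmin)&(W[...,0]>roi[0])&(W[...,0]<roi[1])&(W[...,1]>roi[2])&(W[...,1]<roi[3])
    n,l,st,ce=cv2.connectedComponentsWithStats(m.astype(np.uint8),connectivity=8)
    for i in range(1,n):
        if st[i,4]<15: continue
        w=W[l==i]; c=s['img'][l==i].mean(0).round()
        top=np.percentile(w[:,2],95); r=w[np.abs(w[:,2]-top)<6]
        print(ce[i].round(),st[i,4],c,'top',top.round(1),'circ',np.round(circ(r[:,:2]),1),'mid',((r.min(0)+r.max(0))/2).round(1)[:2],(r.max(0)-r.min(0)).round(1)[:2])
E
python3 - <<'E'
from h import *
s=snap('top'); blobs(s)
W=s['W']
# rack walls: z 30-46
m=(W[...,2]>30)&(W[...,2]<48)&(W[...,0]>570)&(W[...,0]<730)&(W[...,1]>-170)&(W[...,1]<170)
w=W[m]; r=cv2.minAreaRect(w[:,:2].astype(np.float32)); print('rack walls',r, np.median(w[:,2]))
# bar: color/height
m=(W[...,2]>9)&(W[...,0]>400)&(W[...,0]<610)&(W[...,1]>-400)&(W[...,1]<-260)
w=W[m]; r=cv2.minAreaRect(w[:,:2].astype(np.float32)); print('bar',r,cv2.boxPoints(r),cv2.fitLine(w[:,:2].astype(np.float32),cv2.DIST_L2,0,.01,.01).ravel())
for nm,f in(('handle',w[:,0]<500),('rod',w[:,0]>515)):
    q=w[f].astype(np.float32);print(nm,q.mean(0),cv2.minAreaRect(q[:,:2]),cv2.fitLine(q[:,:2],cv2.DIST_L2,0,.01,.01).ravel(),np.median(q[:,2]))
b=W[260:320,280:300]; print(np.nanmedian(b[...,2]))
for u,v in((230,300),(340,200),(120,200),(220,190)):print(W[v-3:v+4,u-3:u+4,2].mean())
E
```

```text
[153. 139.] 366 [194. 182. 175.] top 94.5 circ [743.1 334.   18. ] mid [739.3 334.7] [40.4 56.7]
[372. 151.] 554 [213. 213. 212.] top 104.9 circ [ 706.3 -327.4   22.3] mid [ 706.3 -327.5] [63.4 59.5]
[267. 170.] 700 [218. 192. 150.] top 71.4 circ [ 647.8 -140.1   44.3] mid [ 648.1 -140.2] [94.1 30.4]
[163. 186.] 330 [167. 151. 131.] top 225.4 circ [594.7 289.8   9.2] mid [594.4 289.8] [26.5 27.4]
[276. 215.] 108 [148.  88. 166.] top 105.3 circ [510.6 -38.8  26.1] mid [510.9 -38.2] [52.2 52.1]
[197. 225.] 140 [203. 139. 106.] top 84.0 circ [481.9 194.8  24. ] mid [481.9 194.8] [46.8 48. ]
[242. 225.] 118 [214. 144. 105.] top 105.0 circ [480.9  58.5  25.9] mid [481.8  58.2] [51.8 54.6]
[148. 235.] 370 [173. 115.  87.] top 122.2 circ [452.8 334.1  28. ] mid [452.2 333.5] [56.6 58.4]
[361. 237.] 179 [236. 211. 161.] top 34.2 circ [ 449.5 -296.3   23.1] mid [ 450.  -299.2] [75.5 46.4]
[302. 248.] 206 [239. 214. 161.] top 36.3 circ [ 412.1 -121.8   20.7] mid [ 420.9 -123.1] [41.9 75.4]
rack walls ((647.0927734375, -16.187713623046875), (95.59442901611328, 270.6046447753906), 0.111923947930336) 39.12058837205287
bar ((508.571533203125, -336.91571044921875), (95.73932647705078, 214.60609436035156), 77.59586334228516) [[ 393.4906  -360.61862]
 [ 603.0871  -406.71725]
 [ 623.65247 -313.2128 ]
 [ 414.05597 -267.11417]] [ 9.1162509e-01 -4.1102275e-01  4.8398541e+02 -3.1309830e+02]Traceback (most recent call last):
  File "<stdin>", line 11, in <module>
cv2.error: OpenCV(4.12.0) /io/opencv/modules/imgproc/src/convhull.cpp:143: error: (-215:Assertion failed) total >= 0 && (depth == CV_32F || depth == CV_32S) in function 'convexHull'
```

Run:
```python
from h import *
s=snap('scene'); save(s,'b2',(190,90,450,290),3); blobs(s)
W=s['W']
m=(W[...,2]>110)&(W[...,2]<235)&(W[...,0]>520)&(W[...,0]<680)&(W[...,1]>220)&(W[...,1]<360)
w=W[m]; print('brush',len(w))
for z in range(120,230,15):
    q=w[abs(w[:,2]-z)<8]
    if len(q): print(z,len(q),q.mean(0).round(1),q.min(0).round(1),q.max(0).round(1))
t=snap('top');W=t['W']
m=(W[...,2]>110)&(W[...,2]<235)&(W[...,0]>520)&(W[...,0]<680)&(W[...,1]>220)&(W[...,1]<360)
w=W[m]
for z in range(120,230,15):
    q=w[abs(w[:,2]-z)<8]
    if len(q): print(z,len(q),q.mean(0).round(1),q.min(0).round(1),q.max(0).round(1))
top=w[w[:,2]>215]; print(cv2.minAreaRect(top[:,:2].astype(np.float32)))
m=(W[...,2]>76)&(W[...,2]<100)&(W[...,0]>520)&(W[...,0]<680)&(W[...,1]>220)&(W[...,1]<360)
w=W[m]; print('tube',circ(w[:,:2]),w.min(0),w.max(0))
```

```text
[333. 152.] 613 [114.  99.  86.] top 220.1 circ [595.7 286.8   9.6] mid [594.9 286.3] [29.1 24.4]
[309. 140.] 541 [157.  97.  70.] top 118.8 circ [452.7 331.9  28.4] mid [452.4 332.6] [59.9 61.3]
[284. 163.] 331 [161.  99.  72.] top 79.7 circ [481.6 192.1  24.2] mid [481.9 192.6] [50.5 51.8]
[251. 176.] 506 [159.  98.  72.] top 99.3 circ [480.8  56.2  26.1] mid [480.9  56.5] [56.9 56.3]
[376. 180.] 277 [162. 145. 133.] top 91.4 circ [743.  331.6  19.1] mid [738.9 332.2] [42.  54.3]
[230. 193.] 566 [ 91.  49. 115.] top 99.6 circ [510.9 -41.4  26.1] mid [511.2 -41.3] [55.5 54.5]
[189. 198.] 169 [209. 166. 122.] top 32.0 circ [ 412.6 -126.3   22.2] mid [ 421.5 -128.2] [42.7 80.1]
[262. 225.] 1174 [147. 120.  93.] top 68.7 circ [ 648.7 -142.    44.1] mid [ 647.8 -141.3] [95.6 32.3]
[140. 231.] 163 [216. 171. 126.] top 29.8 circ [ 450.9 -300.9   23.6] mid [ 451.2 -300.4] [77.6 46.7]
[174. 288.] 1279 [185. 189. 187.] top 101.5 circ [ 707.  -329.3   22.9] mid [ 706.1 -329. ] [64.6 61.9]
brush 271
120 13 [595.  287.6 120.3] [591.1 284.1 114.1] [597.9 292.  127.1]
135 10 [596.  286.5 134.8] [
[... 426 characters left out ...]
  298.5 224.8]
150 8 [591.1 279.3 154.2] [582.5 275.4 148.4] [602.  283.3 156.7]
165 11 [589.3 281.9 165.5] [580.8 275.5 159.7] [606.1 290.  172.3]
180 11 [587.8 280.3 179.7] [580.8 276.2 172.3] [597.3 285.2 187.2]
195 15 [590.4 280.4 193.6] [581.1 275.  187.1] [605.  288.3 202.7]
210 16 [590.8 280.3 211.8] [581.9 275.3 202.7] [605.5 286.5 217.6]
225 79 [594.6 289.2 222.8] [581.  275.7 217.2] [607.5 303.9 228.9]
((595.0538940429688, 289.7224426269531), (25.734092712402344, 21.092153549194336), 56.37309646606445)
tube (np.float64(594.2720584086243), np.float64(288.35220912594474), np.float64(16.508495276274235)) [572.87250257 267.30024474  76.05137143] [615.89273132 310.09455963  97.84646237]
```

View pics/b2.png

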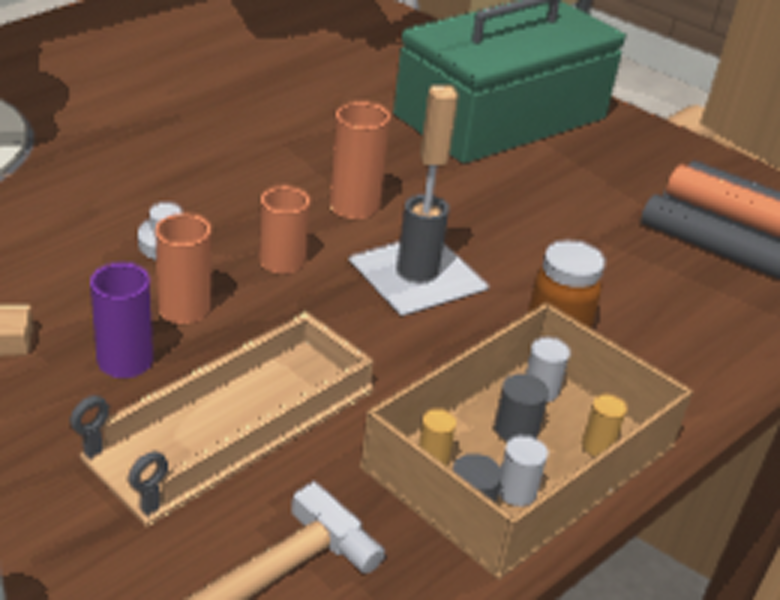

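Everything measured so far fits the description: brush and stand axis at about (594.5, 287), tall at (452.5, 333), short at (482, 193.5), middle at (481, 57), rack centre at (648, -16) and eyes at y ≈ -141. I'll move above the brush.

```bash
cat >> h.py <<'E'
def go(x,y,z,yaw=None):
    """yaw: world angle of tool y axis (deg), mod 180. prints turn vec(rad) + shift cm in tool axes"""
    o=robot.get_obs(); R=np.array(o['orientation']); p=np.array(o['tool_pos'])
    from scipy.spatial.transform import Rotation as Ro
    cur=np.degrees(np.arctan2(R[1,1],R[0,1]))
    if yaw is None: yaw=cur
    while yaw-cur>90: yaw-=180
    while yaw-cur<-90: yaw+=180
    a=np.radians(yaw); yy=np.array([np.cos(a),np.sin(a),0]); zz=np.array([0,0,-1.]); T=np.c_[np.cross(yy,zz),yy,zz]
    rv=Ro.from_matrix(R.T@T).as_rotvec(); d=R.T@(np.array([x,y,z])-p)/10
    print('t',round(o['clock'],2),'pos',p.round(1),'yaw',cur.round(1),'gap',round(o['finger_gap'],1),'j6',o['joint_pos'][5].round(0),'turn',rv.round(4),'shift',d.round(2),'F',o['ft_force'].round(1))
E
python3 - <<'E'
from h import *
go(594.5,287,300,56)
s=snap('wrist'); o=robot.get_obs(); c=-s['R'].T@s['t']; R=o['orientation']; print(R.T@(c-o['tool_pos']), R.T@s['R'][2])
E
```

```text
t 0.35 pos [211.8 587.9 231.1] yaw 70.2 gap 85.3 j6 -5.0 turn [-0.0003 -0.      0.2476] shift [-46.2  -15.34  -6.88] F [-0.1  0.9  0.6]
[  83.65338871    1.08819319 -142.06043107] [-3.23746628e-01 -5.98157073e-04  9.46143627e-01]
```

Request:
apply_moves(moves=[0,0,0,0,0,-7,-1,0,0,0.1,-10,-3,-7,-1,0,0,0.25,-46.2,-15.3,-7,-1,0,0,0.25,-46.2,-15.3,-7,-1,0,0,0.25,-46.2,-15.3,-7,-1,0,0,0.25,-46.2,-15.3,-7,-1,0,0,0.25,-46.2,-15.3,-7,-1,0,0,0.25,-46.2,-15.3,-7,-1,0,0,0.25,-46.2,-15.3,-7,-1,0,0,0.25,-46.2,-15.3,-7,-1])

```text
clock: 1.4
tool_pos: [566.5, 309.3, 300.5]
orientation: [[-0.828, 0.561, 0.0], [0.561, 0.828, 0.0], [-0.0, 0.0, -1.0]]
ft_force: [-0.1, 0.1, 0.4]
finger_gap: 85.5
```

Request:
apply_moves(moves=[0,0,0,0,0,0,-1])

```text
clock: 1.5
tool_pos: [569.3, 306.8, 300.0]
orientation: [[-0.825, 0.565, 0.001], [0.565, 0.825, -0.001], [-0.002, -0.0, -1.0]]
ft_force: [-1.2, 0.3, -0.2]
finger_gap: 85.3
```

Run:
```python
from h import *
go(594.5,287,300,56)
s=snap('wrist'); save(s,'c1',None,1.5)
W=s['W']
m=(W[...,2]>205)&(W[...,2]<240)&(W[...,0]>560)&(W[...,0]<630)&(W[...,1]>250)&(W[...,1]<320)
w=W[m]; print(len(w),w.min(0),w.max(0),cv2.minAreaRect(w[:,:2].astype(np.float32)),np.median(w[:,2]))
```

```text
t 1.5 pos [569.3 306.8 300. ] yaw 55.6 gap 85.3 j6 -33.0 turn [-0.0001  0.0016 -0.0073] shift [-3.2  -0.21  0.  ] F [-1.2  0.3 -0.2]
888 [579.32118734 277.24303994 205.10662535] [606.73279845 305.71979176 223.92387363] ((592.9823608398438, 291.8417053222656), (25.793725967407227, 21.4648380279541), 57.378082275390625) 221.41678871507054
```

View pics/c1.png

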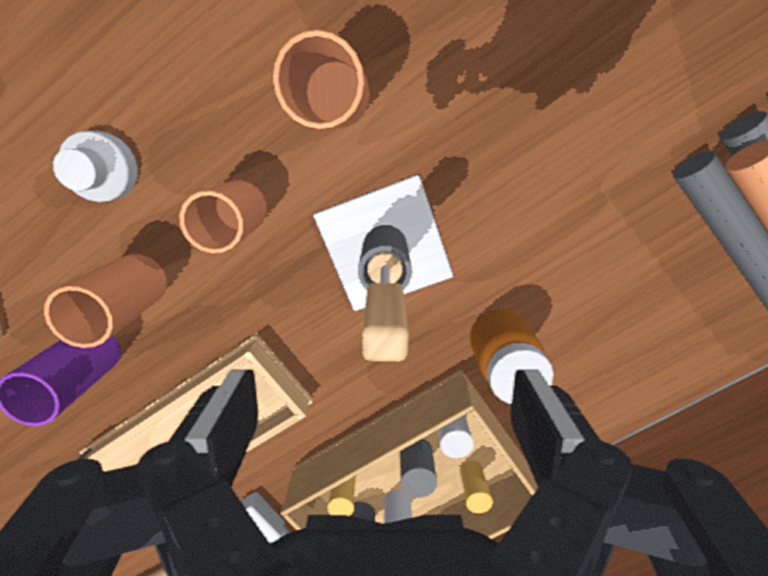

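Request:
apply_moves(moves=[0,0,-0.02,-2.0,0,0,-1,0,0,-0.02,-2.0,0,0,-1])

```text
clock: 1.75
tool_pos: [582.3, 299.2, 300.2]
orientation: [[-0.839, 0.545, 0.0], [0.545, 0.839, -0.0], [-0.0, -0.0, -1.0]]
ft_force: [-0.8, 0.7, -0.5]
finger_gap: 85.4
```

Run:
```python
from h import *
go(594.5,288.5,300,57)
s=snap('wrist')
W=s['W']
for a,b in((215,240),(140,210)):
    m=(W[...,2]>a)&(W[...,2]<b)&(W[...,0]>560)&(W[...,0]<630)&(W[...,1]>250)&(W[...,1]<320)
    w=W[m]; print(len(w),cv2.minAreaRect(w[:,:2].astype(np.float32)),np.median(w[:,2]))
blobs(s,40)
go(594.5,288.5,300,57)
```

```text
t 1.75 pos [582.3 299.2 300.2] yaw 57.0 gap 85.4 j6 -35.0 turn [-0.0001  0.0003  0.0001] shift [-1.61 -0.23  0.02] F [-0.8  0.7 -0.5]
776 ((593.2677001953125, 291.6986999511719), (25.40871810913086, 21.61378288269043), 56.307861328125) 221.7612589157539
574 ((586.3930053710938, 296.0302734375), (25.84520721435547, 5.490879535675049), 55.77603530883789) 183.34056395930133
[211.  33.] 2146 [169. 113.  82.] top 120.3 circ [451.7 335.2  27.9] mid [451.5 335.1] [59.4 59.5]
[141. 131.] 1242 [174. 117.  85.] top 80.3 circ [480.6 196.2  24. ] mid [480.4 195.9] [51.3 51.4]
[255. 185.] 2396 [167. 144. 119.] top 222.7 circ [592.7 291.7   9.2] mid [593.2 291.3] [27.7 28.2]
[ 43. 213.] 5026 [122.  74.  88.] top 99.5 circ [503.3  18.7  54.9] mid [494.4  10.7] [ 84.8 154.2]
[258. 334.] 35747 [47. 46. 48.] top 387.2 circ [623.5 273.4  71.8] mid [572.8 306.3] [ 76.7 117. ]
[245. 292.] 991 [110.  86.  60.] top 68.1 circ [146.  157.7 617.1] mid [759.3 160.6] [  1.5 237. ]
t 1.8 pos [581.4 299.8 300.2] yaw 57.0 gap 85.0 j6 -35.0 turn [-0.0001 -0.0003 -0.0003] shift [-1.71 -0.23  0.02] F [ 0.7  0.5 -1. ]
```

Request:
apply_moves(moves=[0,0,0,-1.65,-0.2,0,-1,0,0,0,-1.65,-0.2,0,-1,0,0,0,-1.65,-0.2,5,-1,0,0,0,-1.65,-0.2,9,-1,0,0,0,-1.65,-0.2,12.6,-1,0,0,0,-1.65,-0.2,12.6,-1,0,0,0,-1.65,-0.2,12.6,-1,0,0,0,-1.65,-0.2,12.6,-1])

```text
clock: 2.6
tool_pos: [595.4, 289.6, 176.8]
orientation: [[-0.839, 0.544, 0.003], [0.544, 0.839, 0.001], [-0.002, 0.003, -1.0]]
ft_force: [0.4, 0.7, 0.3]
finger_gap: 85.5
```

Run:
```python
from h import *
go(594.4,289.1,174,57)
s=snap('wrist'); save(s,'c2',None,1.3)
```

```text
t 2.6 pos [595.4 289.6 176.8] yaw 57.0 gap 85.5 j6 -36.0 turn [0.0027 0.002  0.0003] shift [ 0.06 -0.1   0.28] F [0.4 0.7 0.3]
```

View pics/c2.png

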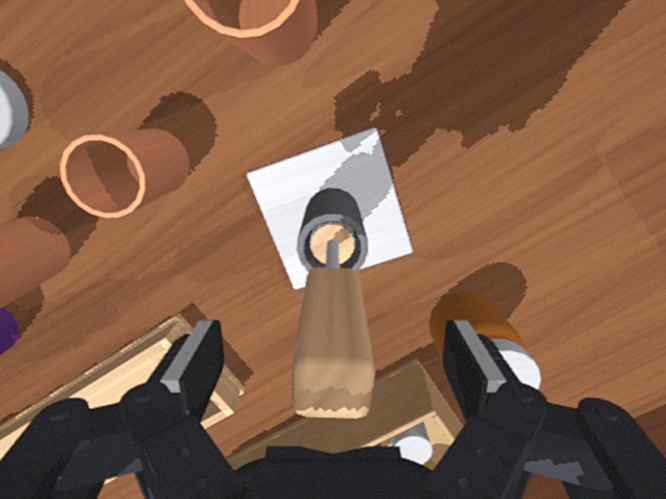

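The handle at (334,340) is centred between the pads at (200,350) and (470,350), so I'll close the gripper.

Request:
apply_moves(moves=[0,0,0,0,0,0.2,1,0,0,0,0,0,0.2,1,0,0,0,0,0,0.2,1,0,0,0,0,0,0.2,1,0,0,0,0,0,0.2,1,0,0,0,0,0,0.2,1], newtons=50)

```text
clock: 3.25
tool_pos: [594.6, 289.1, 172.7]
orientation: [[-0.839, 0.545, 0.001], [0.545, 0.839, 0.0], [-0.0, 0.001, -1.0]]
ft_force: [0.9, 0.0, 3.7]
finger_gap: 25.6
```

Run:
```python
from h import *
go(594.4,289.1,174,57)
```

```text
t 3.25 pos [594.6 289.1 172.7] yaw 57.0 gap 25.6 j6 -36.0 turn [0.0005 0.0004 0.0001] shift [ 0.02 -0.01 -0.13] F [0.9 0.  3.7]
```

Request:
apply_moves(moves=[0,0,0,0,0,-3,1,0,0,0,0,0,-7,1,0,0,0,0,0,-11,1,0,0,0,0,0,-13.7,1,0,0,0,0,0,-13.7,1,0,0,0,0,0,-13.7,1])

```text
clock: 3.85
tool_pos: [594.2, 288.9, 309.2]
orientation: [[-0.839, 0.545, 0.0], [0.545, 0.839, -0.0], [-0.0, 0.0, -1.0]]
ft_force: [0.4, -0.2, -2.7]
finger_gap: 25.4
```

Run:
```python
from h import *
s=snap('top'); blobs(s,25); 
c=snap('scene'); blobs(c); save(c,'d1',(190,60,450,260),3)
w=snap('wrist'); save(w,'d2',None,1.3)
go(452.2,333.7,310,57)
```

```text
[113. 189.] 12033 [195. 194. 187.] top 712.8 circ [416.  211.7  31.2] mid [436.4 224.3] [ 72.8 139.1]
[372. 151.] 555 [200. 201. 200.] top 105.6 circ [ 705.6 -327.7   22. ] mid [ 706.  -326.8] [62.  60.6]
[267. 170.] 698 [199. 165. 126.] top 70.2 circ [ 647.9 -138.8   44.1] mid [ 648.4 -139.1] [94.  33.2]
[276. 214.] 110 [119.  72. 134.] top 104.0 circ [510.6 -38.8  26. ] mid [511.  -38.2] [52.1 52.1]
[197. 225.] 141 [179. 119.  91.] top 82.8 circ [482.  194.8  23.9] mid [482.  195.1] [46.9 47.4]
[242. 225.] 118 [189. 121.  89.] top 104.4 circ [480.7  58.7  26. ] mid [481.9  58.2] [51.9 54.9]
[361. 237.] 183 [212. 173. 128.] top 33.4 circ [ 448.9 -296.9   23.8] mid [ 448.6 -297.4] [78.4 49.7]
[302. 248.] 215 [223. 184. 135.] top 35.7 circ [ 411.8 -121.7   21. ] mid [ 419.4 -124.7] [38.9 78.7]
[347.  51.] 3450 [80. 77. 73.] top 535.0 circ [594.3 287.1  44.9] mid [603.6 278.7] [74.6 76.6]
[309. 140.] 543 [157.  97.  70.] top 118.5 circ [452.5 332.   28.3] mid [452.3 332.2] [63.1 63.9]
[284. 163.] 330 [161.  99.  72.] top 79.8 circ [482.1 192.5  24.1] mid [482.5 192.9] [50.1 56.8]
[331.
[... 223 characters left out ...]
91.6 circ [742.8 332.1  18.8] mid [739.  332.5] [41.9 58. ]
[230. 193.] 567 [ 90.  48. 114.] top 99.5 circ [511.1 -41.4  25.9] mid [510.6 -42. ] [55.2 53. ]
[189. 198.] 167 [210. 166. 122.] top 31.9 circ [ 412.8 -126.    22.2] mid [ 421.9 -127.7] [43.8 79.1]
[262. 225.] 1178 [147. 120.  93.] top 68.7 circ [ 648.9 -142.    44. ] mid [ 647.7 -142.3] [97.4 33.5]
[140. 231.] 160 [201. 157. 116.] top 29.8 circ [ 450.  -302.4   23.7] mid [ 450.1 -301.2] [76.9 48.4]
[174. 288.] 1281 [185. 190. 187.] top 101.4 circ [ 707.  -329.2   22.8] mid [ 705.8 -328.9] [63.7 62.3]
t 4.0 pos [593.7 288.7 307.7] yaw 57.0 gap 25.5 j6 -36.0 turn [-0.0022 -0.0016  0.0001] shift [14.32 -3.93 -0.2 ] F [-0.2  0.1 -1.6]
```

View pics/d1.png

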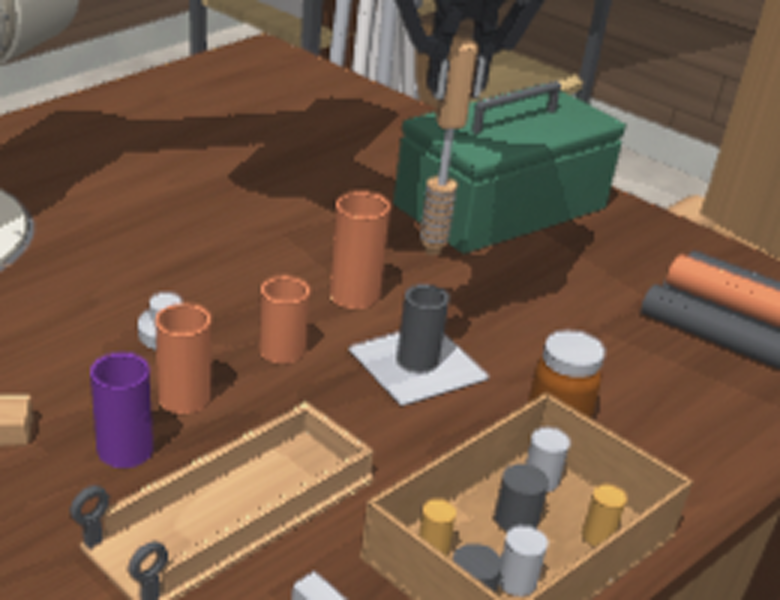

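View pics/d2.png

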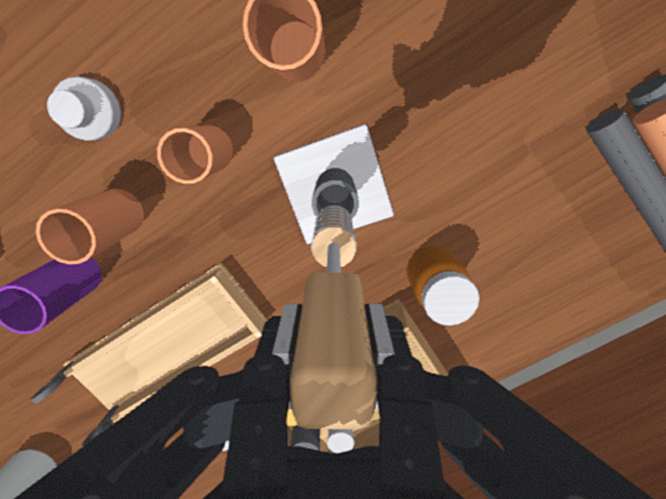

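Request:
apply_moves(moves=[0,0,0,4,-1,-0.2,1,0,0,0,8,-2.2,-0.2,1,0,0,0,11.5,-3.1,-0.2,1,0,0,0,14.3,-3.9,-0.2,1,0,0,0,14.3,-3.9,-0.2,1,0,0,0,14.3,-3.9,-0.2,1,0,0,0,14.3,-3.9,-0.2,1])

```text
clock: 4.7
tool_pos: [453.8, 333.9, 310.8]
orientation: [[-0.839, 0.545, -0.0], [0.545, 0.839, -0.001], [0.0, -0.001, -1.0]]
ft_force: [0.7, -0.2, -1.7]
finger_gap: 25.7
```

Run:
```python
from h import *
go(452.2,333.7,172,57)
w=snap('wrist'); save(w,'d3',None,1.3)
W=w['W']
# bristle head visible points
m=(W[...,2]>135)&(W[...,2]<210)&(abs(W[...,0]-452)<40)&(abs(W[...,1]-333)<40)
q=W[m];print(len(q),q.mean(0),q.min(0),q.max(0))
m=(W[...,2]>112)&(W[...,2]<126)&(abs(W[...,0]-452)<40)&(abs(W[...,1]-333)<40)
q=W[m];print('rim',len(q),circ(q[:,:2]),q.min(0),q.max(0))
c=snap('scene'); save(c,'d4',(270,30,400,180),4)
go(452.2,333.7,172,57)
```

```text
t 4.7 pos [453.8 333.9 310.8] yaw 57.0 gap 25.7 j6 -27.0 turn [-0.0007 -0.0001 -0.0003] shift [ 0.12 -0.09 13.88] F [ 0.7 -0.2 -1.7]
389 [443.12555611 341.73886678 188.72929052] [437.93346232 325.19507874 160.61572311] [458.49673999 350.00465025 209.98489731]
rim 424 (np.float64(450.58781263937874), np.float64(335.4062523448607), np.float64(27.86056058331409)) [421.19536058 305.63605125 112.02474013] [480.14811409 364.81461372 121.61528905]
t 4.8 pos [453.9 333.8 310.9] yaw 57.0 gap 25.2 j6 -27.0 turn [-0.0005 -0.0001 -0.0007] shift [ 0.14 -0.09 13.89] F [ 0.3  0.2 -1.7]
```

View pics/d3.png

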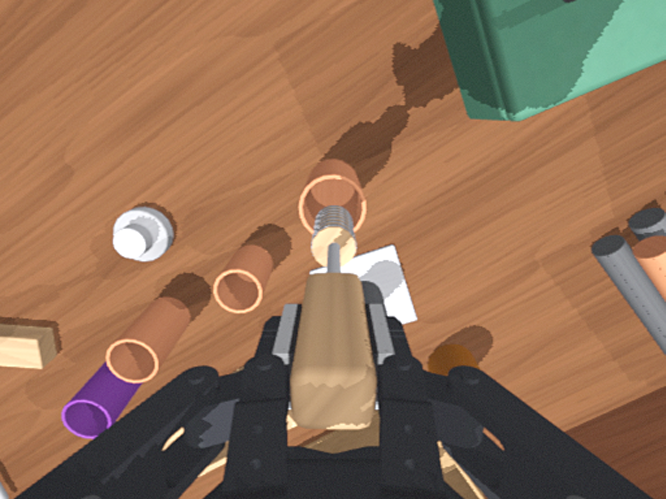

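View pics/d4.png

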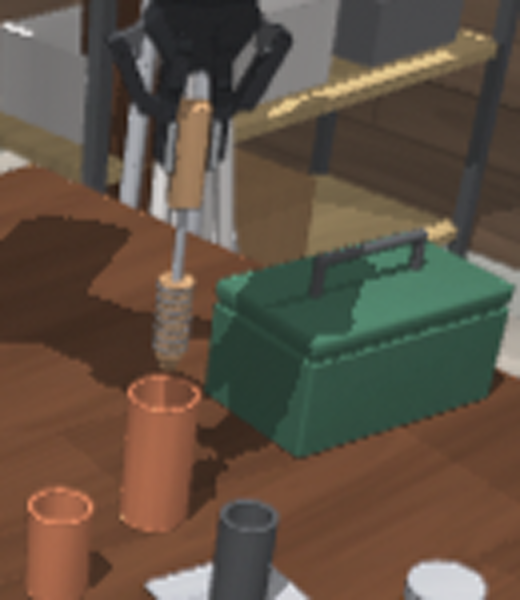

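The brush is centred over the tall measure, with its rim at about (333,205) in the wrist view. Going down.

Request:
apply_moves(moves=[0,0,0,0.1,-0.1,3,1,0,0,0,0.1,-0.1,6,1,0,0,0,0.1,-0.1,9,1,0,0,0,0.1,-0.1,12,1,0,0,0,0.1,-0.1,13.4,1,0,0,0,0.1,-0.1,13.4,1,0,0,0,0.1,-0.1,13.4,1])

```text
clock: 5.5
tool_pos: [452.4, 333.7, 177.6]
orientation: [[-0.838, 0.545, 0.0], [0.545, 0.838, -0.0], [-0.0, 0.0, -1.0]]
ft_force: [0.8, 0.2, -0.1]
finger_gap: 25.4
```

Request:
apply_moves(moves=[0,0,0,0,0,0.3,1,0,0,0,0,0,0.5,1,0,0,0,0,0,0.6,1,0,0,0,0,0,0.6,1])

```text
clock: 5.9
tool_pos: [451.8, 333.9, 171.5]
orientation: [[-0.839, 0.544, 0.0], [0.544, 0.839, 0.0], [-0.0, 0.0, -1.0]]
ft_force: [-0.3, -0.0, -1.0]
finger_gap: 25.5
```

Request:
apply_moves(moves=[0,0,0,0,0,0.1,1,0,0,0,0,0,0.15,1,0,0,0,0,0,0.2,1,0,0,0,0,0,0.2,1])

```text
clock: 6.3
tool_pos: [451.9, 333.9, 169.6]
orientation: [[-0.839, 0.544, 0.0], [0.544, 0.839, 0.0], [-0.0, 0.0, -1.0]]
ft_force: [-0.9, 0.6, 4.8]
finger_gap: 25.2
```

Request:
apply_moves(moves=[0,0,0,0,0,0.05,1,0,0,0,0,0,0.1,1,0,0,0,0,0,0.1,1])

```text
clock: 6.6
tool_pos: [452.4, 334.1, 169.5]
orientation: [[-0.839, 0.544, 0.002], [0.544, 0.839, 0.001], [-0.001, 0.002, -1.0]]
ft_force: [-0.7, -2.9, 17.3]
finger_gap: 25.1
```

Contact at TCP z 169.5, with 17 N pressing back. Up about 78 mm, then down again.

Request:
apply_moves(moves=[0,0,0,0,0,-4,1,0,0,0,0,0,-7.8,1,0,0,0,0,0,-7.8,1,0,0,0,0,0,-7.8,1,0,0,0,0,0,-4,1,0,0,0,0,0,-1,1,0,0,0,0,0,-0.2,1,0,0,0,0,0,-0.1,1,0,0,0,0,0,-0.05,1,0,0,0,0,0,-0.05,1])

```text
clock: 7.6
tool_pos: [451.9, 333.8, 168.8]
orientation: [[-0.839, 0.544, -0.0], [0.544, 0.839, -0.0], [-0.0, -0.0, -1.0]]
ft_force: [1.2, 1.6, 6.2]
finger_gap: 25.4
```

Request:
apply_moves(moves=[0,0,0,0,0,0.05,1,0,0,0,0,0,0.05,1])

```text
clock: 7.8
tool_pos: [452.1, 333.9, 168.7]
orientation: [[-0.839, 0.544, 0.001], [0.544, 0.839, 0.0], [-0.0, 0.0, -1.0]]
ft_force: [-0.4, -0.3, 13.8]
finger_gap: 25.3
```

I couldn't see the top of that stroke, so I'll repeat it with the height checked.

Request:
apply_moves(moves=[0,0,0,0,0,-4,1,0,0,0,0,0,-7.8,1,0,0,0,0,0,-7.8,1])

```text
clock: 8.1
tool_pos: [453.4, 334.8, 250.4]
orientation: [[-0.839, 0.544, 0.005], [0.544, 0.839, 0.003], [-0.003, 0.005, -1.0]]
ft_force: [0.6, 0.2, -1.5]
finger_gap: 25.7
```

Request:
apply_moves(moves=[0,0,0,0,0,4,1,0,0,0,0,0,7,1,0,0,0,0,0,7.6,1,0,0,0,0,0,7.75,1,0,0,0,0,0,7.8,1,0,0,0,0,0,7.8,1])

```text
clock: 8.7
tool_pos: [451.4, 333.6, 168.4]
orientation: [[-0.839, 0.544, -0.001], [0.544, 0.839, -0.001], [0.001, -0.001, -1.0]]
ft_force: [-2.0, -1.7, 10.1]
finger_gap: 25.4
```

Request:
apply_moves(moves=[0,0,0,0,0,-4,1,0,0,0,0,0,-8,1,0,0,0,0,0,-12,1,0,0,0,0,0,-14.2,1,0,0,0,0,0,-14.2,1,0,0,0,0,0,-14.2,1])

```text
clock: 9.3
tool_pos: [451.5, 333.6, 309.7]
orientation: [[-0.839, 0.544, -0.001], [0.544, 0.839, -0.0], [0.0, -0.001, -1.0]]
ft_force: [0.0, 1.7, -2.7]
finger_gap: 25.3
```

Run:
```python
from h import *
c=snap('scene'); blobs(c); t=snap('top'); blobs(t,25,(420,540,-80,420))
go(481,58,290,57)
```

```text
[319.  42.] 2362 [70. 66. 64.] top 507.1 circ [452.3 331.2  45.4] mid [459.4 321.6] [80.5 78.8]
[309. 140.] 545 [152.  94.  68.] top 118.9 circ [452.2 331.8  28.3] mid [451.4 333.1] [60.8 62.1]
[284. 163.] 332 [161.  99.  72.] top 79.3 circ [481.5 192.8  24.2] mid [481.8 192.6] [56.5 49.8]
[331. 167.] 336 [71. 71. 73.] top 89.9 circ [594.9 287.8  20.4] mid [595.5 288.5] [45.2 47.1]
[251. 176.] 509 [159.  98.  72.] top 99.3 circ [480.5  56.6  26.3] mid [479.5  57.1] [58.4 57.6]
[376. 180.] 277 [162. 144. 133.] top 91.3 circ [743.2 331.7  19. ] mid [739.6 333.2] [40.4 56.5]
[230. 193.] 567 [ 91.  49. 115.] top 99.4 circ [510.9 -41.4  26.3] mid [511.1 -42. ] [56.5 53.6]
[189. 198.] 167 [209. 166. 122.] top 31.8 circ [ 412.4 -126.5   22.8] mid [ 422. -128.] [43.2 81.4]
[262. 225.] 1174 [147. 120.  93.] top 68.2 circ [ 648.7 -141.8   44.2] mid [ 647.2 -141.5] [96.2 33.3]
[140. 230.] 162 [214. 170. 125.] top 29.8 circ [ 449.3 -303.5   24. ] mid [ 449.8 -300.8] [77.5 46.3]
[174. 288.] 1285 [185. 189. 187.] top 101.6 circ [ 707.1 -329.4   22.8] mid [ 707.2 -328.8] [63.9 62.6]
[ 80. 229.] 5869 [196. 194. 187.] top 699.1 circ [466.9 334.9  45.1] mid [466.5 333.6] [ 91.1 147.1]
[276. 215.] 110 [128.  77. 146.] top 103.6 circ [510.4 -38.7  26. ] mid [511.  -38.3] [52.3 52.1]
[197. 225.] 139 [186. 123.  92.] top 83.8 circ [482.  194.8  24. ] mid [481.9 194.9] [46.8 47.5]
[242. 225.] 118 [196. 127.  93.] top 104.8 circ [480.9  58.7  26. ] mid [481.9  58.3] [51.9 54.8]
t 9.4 pos [451.1 333.4 308.8] yaw 57.0 gap 25.4 j6 -27.0 turn [-0.0026 -0.0013  0.0002] shift [-17.5  -21.47   1.91] F [-0.5 -0.1 -2.8]
```

Request:
apply_moves(moves=[0,0,0,-3,-3.5,0,1,0,0,0,-6,-7.2,0,1,0,0,0,-9,-10.8,0,1,0,0,0,-12,-14.5,0,1,0,0,0,-15,-18,0,1,0,0,0,-17,-21,0,1,0,0,0,-17.45,-21.4,0,1,0,0,0,-17.45,-21.4,0,1,0,0,0,-17.45,-21.4,0,1])

```text
clock: 10.3
tool_pos: [481.3, 60.0, 309.7]
orientation: [[-0.839, 0.544, -0.001], [0.544, 0.839, 0.0], [0.001, -0.0, -1.0]]
ft_force: [-0.2, -0.2, -1.6]
finger_gap: 25.6
```

Run:
```python
from h import *
w=snap('wrist'); save(w,'e3',None,1.3)
W=w['W']
m=(W[...,2]>93)&(W[...,2]<106)&(abs(W[...,0]-481)<36)&(abs(W[...,1]-58)<36)
q=W[m];print('rim',len(q),circ(q[:,:2]),q.min(0),q.max(0))
go(480.7,58.4,176,57)
```

```text
rim 332 (np.float64(478.6856617556837), np.float64(59.36916752432194), np.float64(25.855530009761274)) [451.53299658  31.58438732  93.11367739] [505.02271363  86.87346474 101.29617222]
t 10.35 pos [481.4  60.3 309.8] yaw 57.1 gap 25.7 j6 -57.0 turn [-0.0004 -0.0011  0.0011] shift [-0.06 -0.19 13.38] F [-0.2  0.5 -0.2]
```

View pics/e3.png

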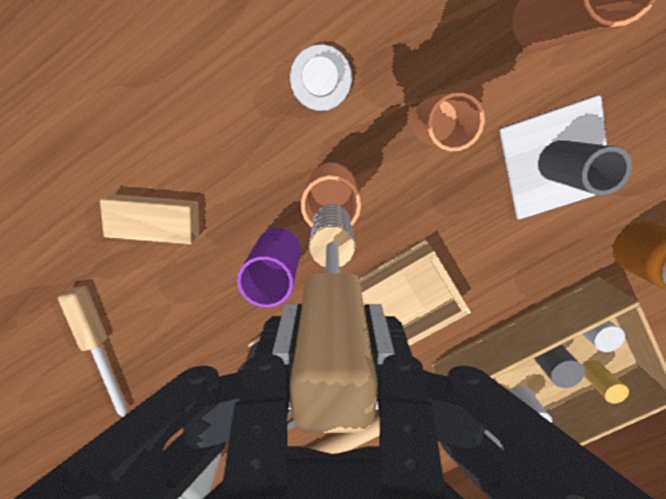

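The brush is over the middle measure, rim at (331,203). The purple look-alike at (267,280) stays clear below the hand.

Request:
apply_moves(moves=[0,0,0,0,-0.2,3,1,0,0,0,0,-0.2,6,1,0,0,0,0,-0.2,9,1,0,0,0,0,-0.2,12,1,0,0,0,0,-0.2,13.2,1,0,0,0,0,-0.2,13.8,1,0,0,0,0,-0.2,14,1,0,0,0,0,-0.2,14,1])

```text
clock: 11.15
tool_pos: [480.8, 58.1, 170.7]
orientation: [[-0.839, 0.544, 0.001], [0.544, 0.839, 0.0], [-0.0, 0.0, -1.0]]
ft_force: [-0.1, 0.2, -0.8]
finger_gap: 25.4
```

Request:
apply_moves(moves=[0,0,0,0,0,0.1,1,0,0,0,0,0,0.15,1,0,0,0,0,0,0.2,1,0,0,0,0,0,0.2,1])

```text
clock: 11.55
tool_pos: [480.6, 57.6, 168.5]
orientation: [[-0.839, 0.545, 0.0], [0.545, 0.839, 0.0], [-0.0, 0.0, -1.0]]
ft_force: [-0.5, 0.3, -1.2]
finger_gap: 25.6
```

Request:
apply_moves(moves=[0,0,0,0,0,0.05,1,0,0,0,0,0,0.1,1,0,0,0,0,0,0.15,1,0,0,0,0,0,0.15,1])

```text
clock: 11.95
tool_pos: [481.4, 57.5, 168.3]
orientation: [[-0.839, 0.544, 0.002], [0.544, 0.839, -0.0], [-0.002, 0.001, -1.0]]
ft_force: [-4.2, -0.8, 27.5]
finger_gap: 25.6
```

Request:
apply_moves(moves=[0,0,0,0,0,-4,1,0,0,0,0,0,-6.6,1,0,0,0,0,0,-6.6,1,0,0,0,0,0,-6.6,1])

```text
clock: 12.35
tool_pos: [480.6, 57.6, 233.0]
orientation: [[-0.839, 0.545, 0.001], [0.545, 0.839, 0.0], [-0.001, 0.001, -1.0]]
ft_force: [-0.3, 0.1, -1.4]
finger_gap: 25.4
```

Request:
apply_moves(moves=[0,0,0,0,0,3,1,0,0,0,0,0,5.6,1,0,0,0,0,0,6.4,1,0,0,0,0,0,6.55,1,0,0,0,0,0,6.65,1,0,0,0,0,0,6.65,1])

```text
clock: 12.95
tool_pos: [480.6, 57.3, 167.0]
orientation: [[-0.839, 0.544, 0.0], [0.544, 0.839, -0.001], [-0.0, -0.001, -1.0]]
ft_force: [-4.6, -2.2, 24.0]
finger_gap: 25.4
```

The middle is done: bottom, 65 mm up, bottom again with contact both times. Now the short.

Request:
apply_moves(moves=[0,0,0,0,0,-4,1,0,0,0,0,0,-8,1,0,0,0,0,0,-12,1,0,0,0,0,0,-13,1,0,0,0,0,0,-13,1])

```text
clock: 13.45
tool_pos: [481.0, 57.6, 297.2]
orientation: [[-0.839, 0.544, 0.002], [0.544, 0.839, -0.0], [-0.002, 0.001, -1.0]]
ft_force: [-0.2, -0.4, -2.2]
finger_gap: 25.3
```

Run:
```python
from h import *
c=snap('scene'); blobs(c)
go(481.4,194.4,297,57)
```

```text
[248.  56.] 4035 [88. 84. 80.] top 548.0 circ [479.8  57.9  46.9] mid [495.   54.7] [68.7 90.8]
[309. 140.] 546 [132.  82.  60.] top 118.7 circ [452.6 331.7  27.7] mid [453.2 332.5] [59.9 59.9]
[284. 163.] 333 [149.  92.  67.] top 79.4 circ [481.4 191.7  24.4] mid [481.1 191.5] [52.7 52.7]
[331. 167.] 338 [71. 71. 73.] top 89.8 circ [595.4 287.1  20.6] mid [594.7 287.6] [44.9 48. ]
[250. 176.] 507 [154.  95.  70.] top 99.4 circ [480.9  56.4  26.3] mid [480.6  57. ] [55.5 55.6]
[376. 180.] 274 [162. 145. 134.] top 91.5 circ [743.3 332.   19.1] mid [738.9 332.8] [42. 59.]
[230. 193.] 570 [ 91.  49. 115.] top 99.6 circ [510.8 -41.6  26.2] mid [510.3 -42.4] [56.5 54.4]
[189. 198.] 170 [205. 162. 119.] top 31.8 circ [ 412.2 -127.2   22.6] mid [ 420.4 -130.2] [40.7 82.8]
[262. 225.] 1174 [146. 119.  92.] top 68.3 circ [ 648.9 -143.2   44. ] mid [ 647.8 -142.7] [95.  34.9]
[140. 231.] 165 [213. 169. 124.] top 30.0 circ [ 449.9 -302.2   23.6] mid [ 448.9 -300.2] [76.4 46.6]
[174. 288.] 1282 [184. 189. 186.] top 101.4 circ [ 707.1 -329.4   22.8] mid [ 706.9 -329. ] [61.9 62.1]
t 13.5 pos [480.3  57.6 295.7] yaw 57.0 gap 25.7 j6 -57.0 turn [-0.0002 -0.0004  0.0002] shift [ 7.35 11.53 -0.13] F [-0.5 -0.3 -2.8]
```

Request:
apply_moves(moves=[0,0,0,2,3,0,1,0,0,0,4.2,6.6,0,1,0,0,0,6.2,9.8,0,1,0,0,0,7.35,11.5,0,1,0,0,0,7.35,11.5,0,1,0,0,0,7.35,11.5,0,1,0,0,0,7.35,11.5,0,1])

```text
clock: 14.2
tool_pos: [481.1, 193.4, 295.2]
orientation: [[-0.838, 0.545, -0.002], [0.545, 0.838, -0.001], [0.001, -0.002, -1.0]]
ft_force: [0.6, -0.7, -0.8]
finger_gap: 25.8
```

Run:
```python
from h import *
w=snap('wrist'); save(w,'f3',None,1.3)
W=w['W']
m=(W[...,2]>73)&(W[...,2]<86)&(abs(W[...,0]-481)<34)&(abs(W[...,1]-194)<34)
q=W[m];print('rim',len(q),circ(q[:,:2]),q.min(0),q.max(0))
go(481.2,194.2,167,57)
```

```text
rim 286 (np.float64(479.8465335316246), np.float64(195.71071048264588), np.float64(23.893783021160612)) [454.42821711 170.23231397  73.05647349] [505.41853547 220.98798936  81.65600415]
t 14.25 pos [481.3 193.3 295.6] yaw 57.0 gap 25.4 j6 -42.0 turn [-0.0012 -0.0008 -0.0007] shift [ 0.05  0.09 12.86] F [ 0.6 -0.1 -1.9]
```

View pics/f3.png

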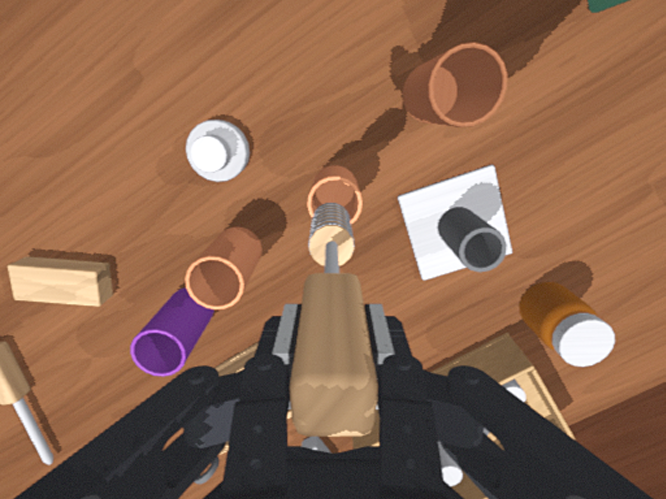

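The brush is over the short measure, rim at (334,202). Going down.

Request:
apply_moves(moves=[0,0,0,0,0.1,3,1,0,0,0,0,0.1,6,1,0,0,0,0,0.1,9,1,0,0,0,0,0.1,11.5,1,0,0,0,0,0.1,12.2,1,0,0,0,0,0.1,12.6,1,0,0,0,0,0.1,12.8,1,0,0,0,0,0.1,12.9,1])

```text
clock: 15.05
tool_pos: [482.7, 195.0, 168.2]
orientation: [[-0.839, 0.545, 0.002], [0.545, 0.839, 0.0], [-0.001, 0.001, -1.0]]
ft_force: [0.4, -0.5, -1.3]
finger_gap: 25.1
```

Request:
apply_moves(moves=[0,0,0,0,0,0.05,1,0,0,0,0,0,0.1,1,0,0,0,0,0,0.1,1])

```text
clock: 15.35
tool_pos: [482.5, 195.1, 167.2]
orientation: [[-0.839, 0.544, 0.001], [0.544, 0.839, 0.0], [-0.001, 0.001, -1.0]]
ft_force: [-0.1, -0.2, 6.1]
finger_gap: 25.6
```

Request:
apply_moves(moves=[0,0,0,0,0,0.05,1,0,0,0,0,0,0.1,1,0,0,0,0,0,0.1,1])

```text
clock: 15.65
tool_pos: [483.0, 195.1, 167.1]
orientation: [[-0.839, 0.544, 0.003], [0.544, 0.839, 0.0], [-0.002, 0.002, -1.0]]
ft_force: [-3.3, -1.7, 22.1]
finger_gap: 25.5
```

Request:
apply_moves(moves=[0,0,0,0,0,-3,1,0,0,0,0,0,-5.6,1,0,0,0,0,0,-5.6,1,0,0,0,0,0,-5.6,1])

```text
clock: 16.05
tool_pos: [482.3, 195.0, 221.8]
orientation: [[-0.839, 0.544, 0.001], [0.544, 0.839, 0.0], [-0.001, 0.001, -1.0]]
ft_force: [-1.0, -0.4, -2.2]
finger_gap: 25.6
```

Request:
apply_moves(moves=[0,0,0,0,0,3,1,0,0,0,0,0,4.8,1,0,0,0,0,0,5.4,1,0,0,0,0,0,5.55,1,0,0,0,0,0,5.65,1,0,0,0,0,0,5.65,1])

```text
clock: 16.65
tool_pos: [482.9, 194.7, 166.6]
orientation: [[-0.839, 0.544, 0.002], [0.544, 0.839, -0.0], [-0.002, 0.001, -1.0]]
ft_force: [-4.8, -5.2, 37.7]
finger_gap: 26.0
```

The short is done too: bottom, 55 mm up, bottom again. Returning the brush to the stand.

Request:
apply_moves(moves=[0,0,0,0,0,-4,1,0,0,0,0,0,-8,1,0,0,0,0,0,-12,1,0,0,0,0,0,-13,1,0,0,0,0,0,-13,1])

```text
clock: 17.15
tool_pos: [482.5, 195.1, 295.8]
orientation: [[-0.839, 0.544, 0.002], [0.544, 0.839, 0.001], [-0.002, 0.002, -1.0]]
ft_force: [-0.4, 0.6, -2.6]
finger_gap: 25.2
```

Run:
```python
from h import *
go(594.4,289,297,57)
```

```text
t 17.15 pos [482.5 195.1 295.8] yaw 57.0 gap 25.2 j6 -42.0 turn [0.0017 0.0015 0.0002] shift [-4.27 13.97 -0.09] F [-0.4  0.6 -2.6]
```

Request:
apply_moves(moves=[0,0,0,-1,3.3,0,1,0,0,0,-2.1,7,0,1,0,0,0,-3.2,10.5,0,1,0,0,0,-4.3,14,0,1,0,0,0,-4.3,14,0,1,0,0,0,-4.3,14,0,1,0,0,0,-4.3,14,0,1])

```text
clock: 17.85
tool_pos: [593.4, 288.4, 293.4]
orientation: [[-0.839, 0.545, -0.002], [0.545, 0.839, -0.001], [0.001, -0.002, -1.0]]
ft_force: [-0.7, 1.0, -1.8]
finger_gap: 25.6
```

Run:
```python
from h import *
w=snap('wrist'); save(w,'g3',None,1.3); c=snap('scene'); save(c,'g4',(270,50,400,200),4)
go(594.4,289,171,57)
```

```text
t 17.95 pos [593.6 288.3 294.5] yaw 57.0 gap 25.2 j6 -36.0 turn [-0.0008 -0.0005 -0.0002] shift [-0.03  0.11 12.35] F [ 0.1  1.3 -1.1]
```

View pics/g3.png

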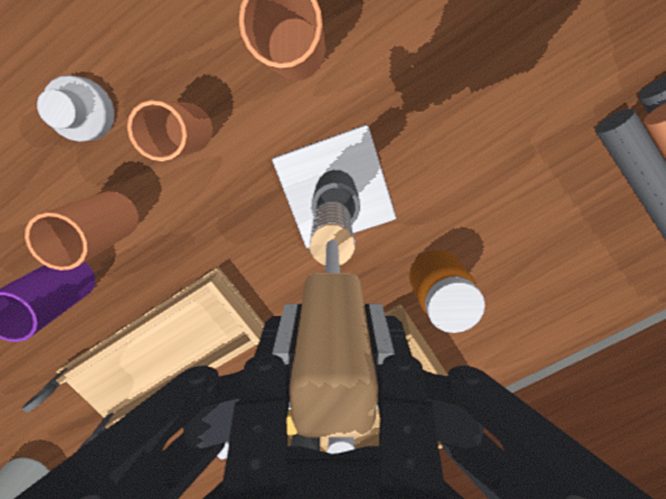

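View pics/g4.png

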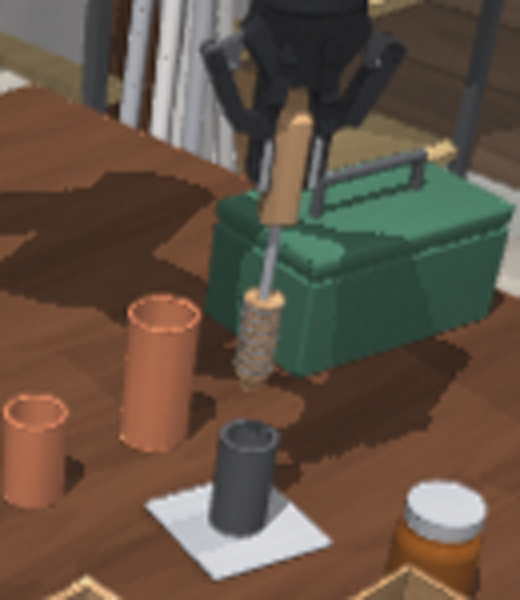

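Above the stand and in line with the tube mouth at (247,436). Lowering.

Request:
apply_moves(moves=[0,0,0,0,0.1,3,1,0,0,0,0,0.1,4.5,1,0,0,0,0,0.1,6,1,0,0,0,0,0.1,8,1,0,0,0,0,0.1,10,1,0,0,0,0,0.1,11.5,1,0,0,0,0,0.1,12,1,0,0,0,0,0.1,12.2,1])

```text
clock: 18.75
tool_pos: [594.7, 289.4, 172.9]
orientation: [[-0.839, 0.545, -0.0], [0.545, 0.839, -0.0], [0.0, -0.0, -1.0]]
ft_force: [1.4, 0.8, -1.7]
finger_gap: 25.0
```

Request:
apply_moves(moves=[0,0,0,0,0,0.1,1,0,0,0,0,0,0.2,1,0,0,0,0,0,0.2,1])

```text
clock: 19.05
tool_pos: [594.9, 289.9, 171.3]
orientation: [[-0.839, 0.544, 0.0], [0.544, 0.839, 0.0], [-0.0, 0.0, -1.0]]
ft_force: [0.4, -0.3, -1.3]
finger_gap: 25.4
```

Request:
apply_moves(moves=[0,0,0,0,0,0.1,1,0,0,0,0,0,0.1,-1,0,0,0,0,0,0.1,-1,0,0,0,0,0,0.1,-1,0,0,0,0,0,0.1,-1,0,0,0,0,0,0.1,-1,0,0,0,0,0,-4,-1,0,0,0,0,0,-8,-1,0,0,0,0,0,-12,-1,0,0,0,0,0,-12,-1])

```text
clock: 20.05
tool_pos: [597.0, 290.7, 296.9]
orientation: [[-0.839, 0.544, 0.009], [0.544, 0.839, 0.003], [-0.005, 0.007, -1.0]]
ft_force: [0.7, 1.2, 0.3]
finger_gap: 85.1
```

Run:
```python
from h import *
c=snap('scene'); save(c,'i4',(190,60,450,260),3); blobs(c)
w=snap('wrist'); blobs(w,40)
go(452.2,333.7,220,57)
```

```text
[349.  42.] 3132 [73. 73. 72.] top 536.0 circ [595.6 287.6  44.3] mid [605.3 275.9] [73.3 69.9]
[333. 151.] 614 [114.  99.  86.] top 218.5 circ [592.3 288.5  10.1] mid [592.5 288.7] [27.3 27.8]
[309. 140.] 545 [157.  97.  70.] top 118.8 circ [452.7 332.3  28. ] mid [453.4 332.9] [60.9 59.3]
[278. 159.] 322 [161.  99.  72.] top 80.0 circ [453.5 191.1  24.2] mid [454.  191.1] [51.9 54.3]
[251. 176.] 507 [159.  98.  72.] top 99.3 circ [480.9  56.1  26. ] mid [481.6  56. ] [56.7 54.6]
[376. 180.] 277 [163. 145. 133.] top 91.7 circ [743.5 332.4  19. ] mid [739.2 333.3] [41.5 56.9]
[230. 193.] 566 [ 90.  48. 114.] top 99.5 circ [510.9 -41.1  26. ] mid [510.7 -40.8] [55.1 55.2]
[190. 198.] 160 [210. 167. 122.] top 31.5 circ [ 412.3 -125.9   22.4] mid [ 421.8 -129.9] [41.9 83.1]
[262. 225.] 1176 [147. 120.  93.] top 68.6 circ [ 648.9 -142.7   44.1] mid [ 647.5 -141.8] [97.4 32.5]
[140. 231.] 164 [202. 158. 116.] top 29.8 circ [ 449.8 -302.    23.6] mid [ 448.7 -300.8] [78.5 48.5]
[174. 288.] 1288 [186. 190. 187.] top 101.4 circ [ 707.1 -329.2   22.9] mid [ 706.5 -328.8] [64.5 63. ]
[210.  25.] 1772 [159. 105.  75.] top 120.1 circ [451.9 335.   27.8] mid [454.  334.8] [54.2 58.4]
[120.  98.] 1502 [166. 111.  80.] top 80.3 circ [452.1 194.8  24. ] mid [451.8 194.4] [51.1 50.9]
[254. 169.] 2295 [170. 147. 120.] top 222.8 circ [590.1 293.3   9.3] mid [590.3 292.6] [26.8 29.2]
[ 39. 201.] 5035 [124.  74.  86.] top 99.6 circ [505.8  24.7  52.9] mid [494.3  13.5] [ 85.  148.2]
[260. 333.] 35732 [46. 45. 47.] top 380.9 circ [637.3 265.1  71.7] mid [586.3 297.6] [ 76.2 116.4]
[245. 285.] 1002 [108.  84.  59.] top 68.1 circ [1359.1  164.4  603.6] mid [759.2 160.9] [  1.6 236.9]
[ 26. 305.] 218 [87. 85. 87.] top 73.2 circ [ 602.5 -136.7    7.3] mid [ 603.2 -137.4] [ 7.9 25.7]
t 20.15 pos [595.2 289.9 291.7] yaw 57.0 gap 85.4 j6 -36.0 turn [0.0015 0.0011 0.0002] shift [14.38 -4.12  7.15] F [-0.9 -0.8  0.2]
```

View pics/i4.png

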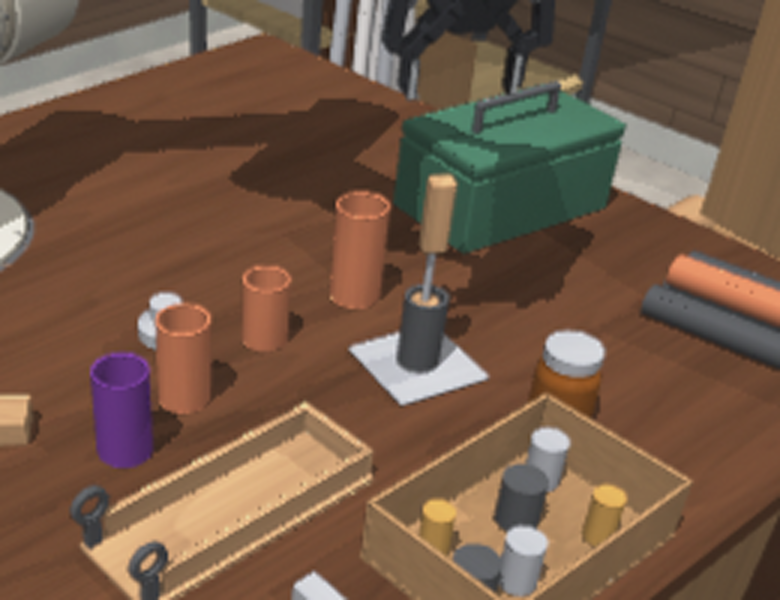

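The brush is back in the stand. The short measure has been knocked to (453, 193.5), after it was brushed. Next I'll pick up the tall one.

Request:
apply_moves(moves=[0,0,0.14,3,-1,0,-1,0,0,0.29,7,-2,0,-1,0,0,0.43,11,-3,0,-1,0,0,0.57,14.4,-4.1,3,-1,0,0,0.71,14.4,-4.1,7,-1,0,0,0.85,14.4,-4.1,9,-1,0,0,0.995,14.4,-4.1,9,-1,0,0,0.995,14.4,-4.1,9,-1,0,0,0.995,14.4,-4.1,9,-1])

```text
clock: 21.05
tool_pos: [451.6, 333.7, 200.4]
orientation: [[-0.005, 1.0, -0.001], [1.0, 0.005, -0.0], [-0.0, -0.001, -1.0]]
ft_force: [-0.3, 0.1, -0.8]
finger_gap: 85.3
```

Run:
```python
from h import *
go(452.2,333.7,72,0)
s=snap('wrist');save(s,'j1',None,1.3); blobs(s,60,(400,520,150,420))
```

```text
t 21.05 pos [451.6 333.7 200.4] yaw 0.3 gap 85.3 j6 30.0 turn [-0.0008  0.0005  0.0046] shift [1.000e-02 7.000e-02 1.284e+01] F [-0.3  0.1 -0.8]
[255. 190.] 3401 [188. 132.  97.] top 120.0 circ [451.1 336.2  27.9] mid [451.  335.5] [59.4 60.1]
[299. 338.] 26034 [55. 56. 59.] top 288.5 circ [462.6 349.8  28.8] mid [467.1 348.7] [105.5  14.5]
[255. 299.] 1340 [197. 138. 102.] top 80.0 circ [451.4 195.6  24. ] mid [451.3 194.7] [50.1 52.5]
```

View pics/j1.png

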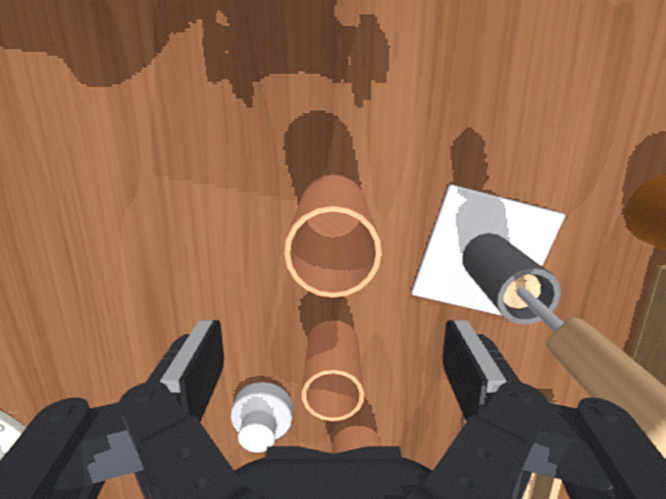

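The tall measure, rim at (333,252), is centred between the pads. Descending and gripping.

Request:
apply_moves(moves=[0,0,0,0,0.05,4,-1,0,0,0,0,0.05,8,-1,0,0,0,0,0.05,11,-1,0,0,0,0,0.05,12.8,-1,0,0,0,0,0.05,12.8,-1,0,0,0,0,0.05,12.8,1,0,0,0,0,0.05,12.8,1,0,0,0,0,0.05,12.8,1,0,0,0,0,0.05,12.8,1,0,0,0,0,0.05,12.8,1], newtons=50)

```text
clock: 22.1
tool_pos: [452.9, 334.2, 74.3]
orientation: [[-0.001, 1.0, 0.002], [1.0, 0.001, 0.001], [0.001, 0.002, -1.0]]
ft_force: [-1.3, -0.9, 8.6]
finger_gap: 58.2
```

Run:
```python
from h import *
go(452.2,333.7,72,0)
go(648,76,200,0)
```

```text
t 22.1 pos [452.9 334.2  74.3] yaw 0.0 gap 58.2 j6 30.0 turn [ 0.0019 -0.0012  0.0006] shift [-0.06 -0.07  0.23] F [-1.3 -0.9  8.6]
t 22.1 pos [452.9 334.2  74.3] yaw 0.0 gap 58.2 j6 30.0 turn [ 0.0019 -0.0012  0.0006] shift [-25.82  19.52 -12.56] F [-1.3 -0.9  8.6]
```

Request:
apply_moves(moves=[0,0,0,0,0,-2,1,0,0,0,0,0,-5,1,0,0,0,0,0,-9,1,0,0,0,0,0,-12,1,0,0,0,-3,0,-12.5,1,0,0,0,-7,0,-12.5,1,0,0,0,-11,2,-12.5,1,0,0,0,-14,5,-12.5,1,0,0,0,-17,8.5,-12.5,1,0,0,0,-20,12,-12.5,1])

```text
clock: 23.1
tool_pos: [573.4, 132.3, 199.0]
orientation: [[-0.0, 1.0, 0.001], [1.0, 0.0, 0.0], [0.0, 0.001, -1.0]]
ft_force: [1.8, 2.2, -1.7]
finger_gap: 58.0
```

Run:
```python
from h import *
go(648,76,200,0)
```

```text
t 23.1 pos [573.4 132.3 199. ] yaw 0.0 gap 58.0 j6 7.0 turn [ 0.0013 -0.0002  0.0004] shift [-5.63  7.46 -0.1 ] F [ 1.8  2.2 -1.7]
```

Request:
apply_moves(moves=[0,0,0,-2,3,0,1,0,0,0,-4,6,0,1,0,0,0,-5.6,7.4,0,1,0,0,0,-5.6,7.4,0,1,0,0,0,-5.6,7.4,0,1,0,0,0,-5.6,7.4,0,1])

```text
clock: 23.7
tool_pos: [645.6, 78.5, 198.2]
orientation: [[-0.001, 1.0, -0.0], [1.0, 0.001, 0.0], [0.0, -0.0, -1.0]]
ft_force: [-0.4, -0.5, -1.7]
finger_gap: 57.7
```

Run:
```python
from h import *
s=snap('wrist');save(s,'k1',None,1.3); 
c=snap('scene');save(c,'k2',(190,60,350,260),4); t=snap('top'); save(t,'k3',(190,120,350,220),4)
W=s['W']
m=(W[...,2]>30)&(W[...,2]<48)&(W[...,0]>590)&(W[...,0]<710)&(W[...,1]>85)&(W[...,1]<140)
q=W[m];print('endwall',len(q),q.min(0),q.max(0))
W=c['W']
m=(W[...,2]>30)&(W[...,2]<48)&(W[...,0]>570)&(W[...,0]<720)&(W[...,1]>-170)&(W[...,1]<140)
q=W[m];print('walls',len(q),q.min(0),q.max(0),cv2.minAreaRect(q[:,:2].astype(np.float32)))
go(648,76,200,0)
```

```text
endwall 1276 [598.97038404  85.00033384  30.02950772] [693.05693611 120.82022659  39.87565066]
walls 802 [ 596.59353799 -156.42489732   30.02032178] [696.12047972 118.81150131  47.96769723] ((646.2347412109375, -18.82525634765625), (99.05545043945312, 275.6639404296875), 0.2794182598590851)
t 23.85 pos [645.8  78.5 198.2] yaw 0.1 gap 58.3 j6 2.0 turn [ 0.0001 -0.      0.001 ] shift [-0.25  0.22 -0.18] F [-0.9 -0.  -2.1]
```

View pics/k1.png

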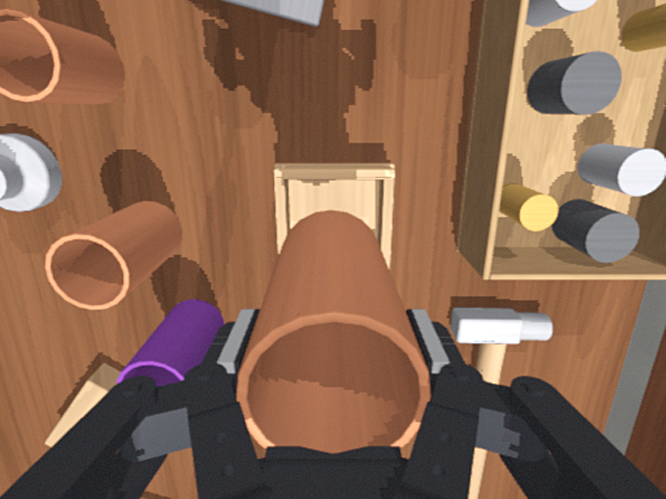

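View pics/k2.png

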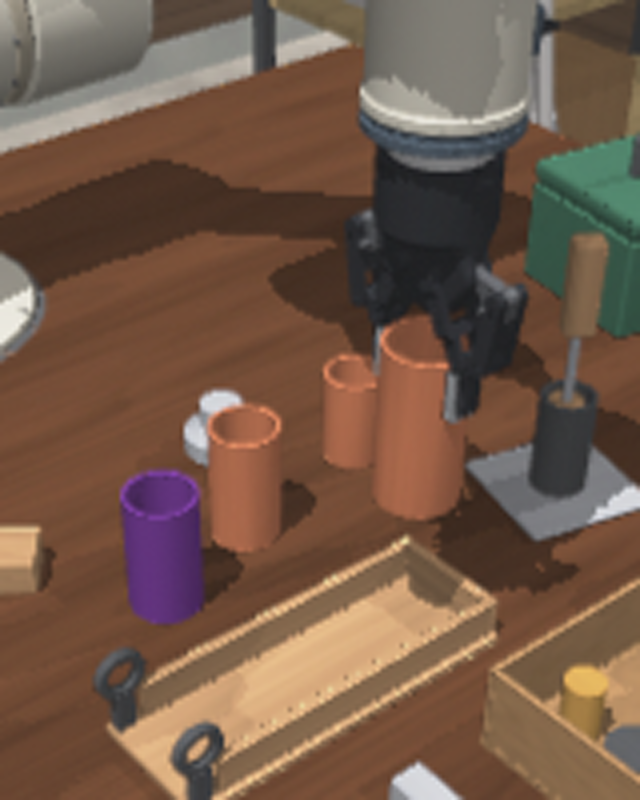

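The rack end is straight below the cup. Lowering it in, with the wall tops at 38 mm kept clear of the fingers.

Request:
apply_moves(moves=[0,0,0,-0.25,0.17,0,1,0,0,0,-0.25,0.17,2.5,1,0,0,0,-0.25,0.17,5,1,0,0,0,-0.25,0.17,7.5,1,0,0,0,-0.25,0.17,9.5,1,0,0,0,-0.25,0.17,10.8,1,0,0,0,-0.25,0.17,11.2,1,0,0,0,-0.25,0.17,11.2,1])

```text
clock: 24.65
tool_pos: [648.1, 75.3, 85.9]
orientation: [[-0.0, 1.0, -0.0], [1.0, 0.0, 0.0], [0.0, -0.0, -1.0]]
ft_force: [0.2, 0.5, -1.5]
finger_gap: 58.0
```

Request:
apply_moves(moves=[0,0,0,0,0,0.15,1,0,0,0,0,0,0.25,1,0,0,0,0,0,0.25,1])

```text
clock: 24.95
tool_pos: [648.3, 75.3, 83.9]
orientation: [[0.0, 1.0, 0.001], [1.0, -0.0, -0.0], [-0.0, 0.001, -1.0]]
ft_force: [0.2, -0.7, -2.2]
finger_gap: 58.0
```

Request:
apply_moves(moves=[0,0,0,0,0,0.1,1,0,0,0,0,0,0.2,1,0,0,0,0,0,0.2,1])

```text
clock: 25.25
tool_pos: [648.2, 75.4, 82.4]
orientation: [[-0.0, 1.0, 0.001], [1.0, 0.0, 0.0], [0.0, 0.001, -1.0]]
ft_force: [-4.3, 0.6, 11.6]
finger_gap: 58.4
```

Request:
apply_moves(moves=[0,0,0,0,0,0,-1,0,0,0,0,0,0,-1,0,0,0,0,0,0,-1,0,0,0,0,0,0,-1,0,0,0,0,0,-4,-1,0,0,0,0,0,-8,-1,0,0,0,0,0,-12,-1,0,0,0,-2,-2,-14,-1,0,0,0,-2,-6,-14,-1,0,0,0,-2,-10,-14,-1])

```text
clock: 26.25
tool_pos: [547.2, 54.9, 221.8]
orientation: [[0.001, 1.0, 0.002], [1.0, -0.001, -0.0], [-0.0, 0.002, -1.0]]
ft_force: [-0.1, 0.1, -0.8]
finger_gap: 85.0
```

Run:
```python
from h import *
c=snap('scene'); blobs(c); save(c,'l2',(190,100,350,260),3.7)
t=snap('top'); blobs(t)
go(480.8,58.2,180,0)
```

```text
[264.  54.] 6023 [94. 93. 91.] top 564.3 circ [542.8  37.7  67.9] mid [548.8  45.9] [111.2 151.5]
[333. 152.] 615 [114.  99.  86.] top 219.2 circ [591.4 289.2  10.5] mid [592.5 288. ] [24.2 27.2]
[278. 160.] 325 [129.  81.  59.] top 79.3 circ [453.4 190.9  24.1] mid [452.1 190.9] [51. 53.]
[251. 176.] 505 [159.  98.  72.] top 99.5 circ [481.   56.2  26.1] mid [481.5  56. ] [56.3 56.4]
[376. 180.] 280 [163. 145. 133.] top 91.4 circ [743.5 331.8  19.1] mid [740.2 333. ] [39.5 56.9]
[273. 214.] 1901 [149. 108.  82.] top 123.4 circ [648.4  73.3  27.9] mid [648.3  73.5] [60.3 61.9]
[230. 193.] 565 [ 92.  49. 116.] top 99.5 circ [511.1 -41.1  26.1] mid [509.7 -41.3] [55.8 54.5]
[189. 198.] 167 [210. 166. 122.] top 31.9 circ [ 413.  -125.5   21.9] mid [ 421.5 -125.8] [42.2 79.2]
[140. 231.] 160 [204. 159. 117.] top 29.8 circ [ 451.  -300.4   23.4] mid [ 450.2 -300.7] [75.4 46.7]
[174. 288.] 1285 [186. 190. 187.] top 101.5 circ [ 707.1 -329.3   22.9] mid [ 706.2 -329.1] [64.1 63. ]
[153. 139.] 367 [182. 172. 167.] top 94.8 circ [742.5 334.8  18.1] mid [739.5 333.6] [40.8 52.9]
[372. 151.] 549 [207. 207. 207.] top 105.5 circ [ 706.1 -327.3   22.6] mid [ 706.  -327.2] [62.8 60.2]
[236. 202.] 7123 [208. 204. 196.] top 664.9 circ [470.   56.8  78.1] mid [410.6  57.2] [ 20.  140.8]
[163. 186.] 329 [157. 140. 120.] top 223.9 circ [591.9 290.7   9.5] mid [591.8 290.7] [26.6 26.4]
[361. 237.] 191 [220. 184. 136.] top 33.6 circ [ 450.4 -297.6   23.8] mid [ 450.1 -298.6] [75.4 47.7]
[303. 248.] 205 [232. 200. 148.] top 36.0 circ [ 411.6 -123.8   21.5] mid [ 420.9 -126. ] [41.8 75.2]
t 26.35 pos [542.9  55.4 221.2] yaw 0.0 gap 85.6 j6 -0.0 turn [-0.0038 -0.      0.    ] shift [ 0.28 -6.19  4.15] F [-0.1  0.6  0.8]
```

View pics/l2.png

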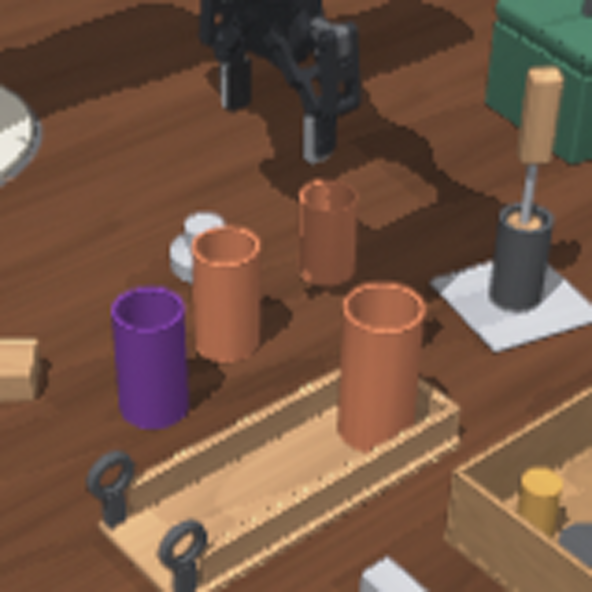

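The tall measure stands in the rack. Next the middle one.

Request:
apply_moves(moves=[0,0,0,0.3,-3,1,-1,0,0,0,0.3,-6.2,4,-1,0,0,0,0.3,-6.2,4,-1,0,0,0,0.3,-6.2,4,-1,0,0,0,0.3,-6.2,4,-1])

```text
clock: 26.85
tool_pos: [487.6, 58.3, 182.0]
orientation: [[0.0, 1.0, 0.002], [1.0, -0.0, -0.0], [-0.0, 0.002, -1.0]]
ft_force: [1.1, 0.2, 0.6]
finger_gap: 85.6
```

Run:
```python
from h import *
s=snap('wrist');save(s,'m1',None,1.3)
W=s['W']
m=(W[...,2]>93)&(W[...,2]<106)&(abs(W[...,0]-481)<36)&(abs(W[...,1]-58)<36)
q=W[m];print('rim',len(q),circ(q[:,:2]))
go(480.8,58.2,60,0)
```

```text
rim 1108 (np.float64(479.27604123675366), np.float64(60.25340527449134), np.float64(25.867660246731734))
t 26.9 pos [487.7  58.3 182. ] yaw -0.0 gap 85.4 j6 -0.0 turn [ 0.0021  0.     -0.0001] shift [-1.00e-02 -7.10e-01  1.22e+01] F [-0.4  0.2  0.3]
```

View pics/m1.png

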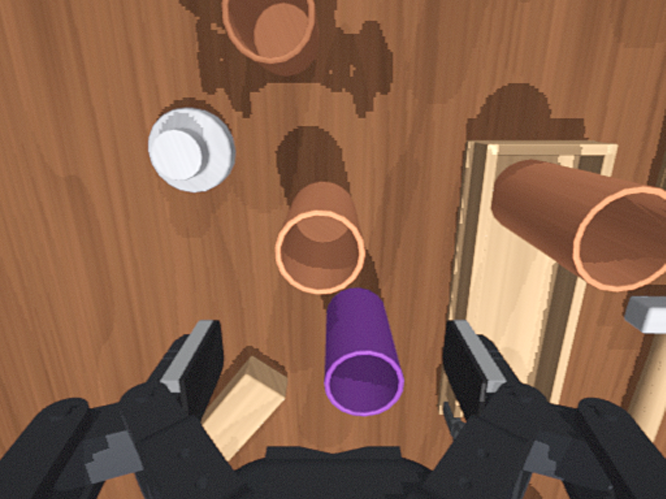

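The copper one at (320,252) is the target. The purple one at (363,380) sits outside the fingers' 22 mm path.

Request:
apply_moves(moves=[0,0,0,0,-0.7,1,-1,0,0,0,0,-0.7,4,-1,0,0,0,0,-0.7,8,-1,0,0,0,0,-0.7,12.2,-1,0,0,0,0,-0.7,12.2,-1,0,0,0,0,-0.7,12.2,1,0,0,0,0,-0.7,12.2,1,0,0,0,0,-0.7,12.2,1,0,0,0,0,-0.7,12.2,1,0,0,0,0,-0.7,12.2,1], newtons=50)

```text
clock: 27.9
tool_pos: [480.4, 58.3, 61.4]
orientation: [[-0.0, 1.0, 0.004], [1.0, 0.0, -0.0], [-0.0, 0.004, -1.0]]
ft_force: [-0.3, -0.8, 8.6]
finger_gap: 54.2
```

Request:
apply_moves(moves=[0,0,0,0,0,-2,1,0,0,0,0,0,-5,1,0,0,0,0,0,-9,1,0,0,0,0,0,-12,1,0,0,0,0,0,-12,1])

```text
clock: 28.4
tool_pos: [481.3, 58.4, 184.5]
orientation: [[-0.0, 1.0, 0.009], [1.0, 0.0, -0.0], [-0.0, 0.009, -1.0]]
ft_force: [-0.6, -0.5, -2.2]
finger_gap: 54.3
```

Run:
```python
from h import *
go(648,5,180,0)
```

```text
t 28.4 pos [481.3  58.4 184.5] yaw 0.0 gap 54.3 j6 -0.0 turn [0.0088 0.     0.0001] shift [-5.34 16.66  0.6 ] F [-0.6 -0.5 -2.2]
```

Request:
apply_moves(moves=[0,0,0,-1,3,0,1,0,0,0,-2,7,0,1,0,0,0,-3.5,11,0,1,0,0,0,-5,15,0,1,0,0,0,-5.3,16.6,0,1,0,0,0,-5.3,16.6,0,1,0,0,0,-5.3,16.6,0,1])

```text
clock: 29.1
tool_pos: [644.4, 5.4, 179.3]
orientation: [[0.0, 1.0, -0.001], [1.0, -0.0, 0.0], [0.0, -0.001, -1.0]]
ft_force: [-1.1, 0.3, -1.0]
finger_gap: 53.8
```

Run:
```python
from h import *
s=snap('wrist');save(s,'n1',None,1.3)
go(648,5,73,0)
```

```text
t 29.15 pos [644.    5.6 179.5] yaw 0.0 gap 54.2 j6 -5.0 turn [-0.0007 -0.0001  0.0002] shift [-0.06  0.4  10.65] F [-0.5 -0.  -0.8]
```

View pics/n1.png

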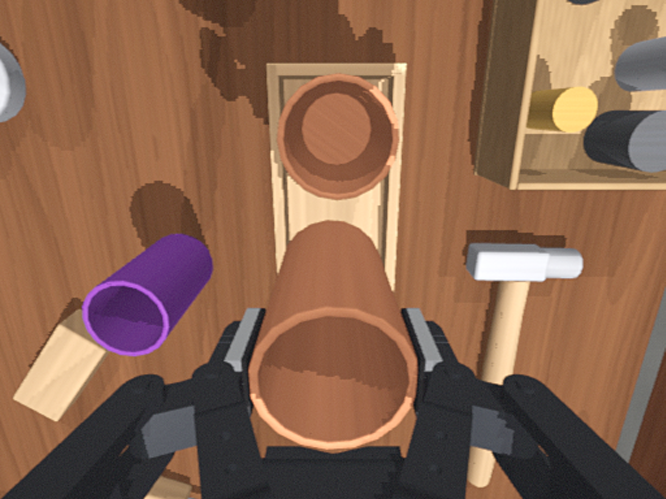

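Request:
apply_moves(moves=[0,0,0,0,0.35,0,1,0,0,0,0,0.35,0,1,0,0,0,0,0.35,3,1,0,0,0,0,0.35,6,1,0,0,0,0,0.35,8.5,1,0,0,0,0,0.35,10,1,0,0,0,0,0.35,10.6,1,0,0,0,0,0.35,10.8,1,0,0,0,0,0.35,10.8,1])

```text
clock: 30.05
tool_pos: [649.0, 5.3, 72.2]
orientation: [[-0.0, 1.0, 0.001], [1.0, 0.0, -0.0], [-0.0, 0.001, -1.0]]
ft_force: [-0.7, -0.3, -1.6]
finger_gap: 53.9
```

Request:
apply_moves(moves=[0,0,0,0,0,0.1,1,0,0,0,0,0,0.2,1,0,0,0,0,0,0.25,1,0,0,0,0,0,0.25,1])

```text
clock: 30.45
tool_pos: [648.8, 5.3, 69.5]
orientation: [[-0.0, 1.0, 0.001], [1.0, 0.0, -0.0], [-0.0, 0.001, -1.0]]
ft_force: [-1.4, 0.1, 4.4]
finger_gap: 54.3
```

Request:
apply_moves(moves=[0,0,0,0,0,0,-1,0,0,0,0,0,0,-1,0,0,0,0,0,0,-1,0,0,0,0,0,0,-1,0,0,0,0,0,-4,-1,0,0,0,0,0,-8,-1,0,0,0,0,0,-12,-1,0,0,0,2,-3,-13,-1,0,0,0,5,-7,-13,-1,0,0,0,8,-11,-13,-1])

```text
clock: 31.45
tool_pos: [537.4, 85.8, 199.2]
orientation: [[0.001, 1.0, 0.001], [1.0, -0.001, 0.0], [0.0, 0.001, -1.0]]
ft_force: [1.1, 1.1, 0.0]
finger_gap: 85.4
```

Run:
```python
from h import *
c=snap('scene'); blobs(c); save(c,'o2',(190,100,350,260),3.7)
go(452.7,193.3,160,0)
```

```text
[272.  54.] 6203 [99. 99. 97.] top 557.1 circ [530.2  68.8  67.4] mid [537.1  77.7] [114.2 153.2]
[333. 152.] 621 [113.  99.  86.] top 219.4 circ [592.3 288.9  10.3] mid [594.6 288.9] [27.2 25.1]
[278. 160.] 322 [134.  83.  61.] top 79.5 circ [453.3 190.9  24.2] mid [453.2 192.2] [55.3 52.1]
[376. 180.] 275 [163. 146. 135.] top 91.5 circ [743.6 331.9  19.3] mid [739.9 333.2] [40.  55.4]
[273. 214.] 2436 [150. 103.  78.] top 121.1 circ [648.   73.8  28.2] mid [647.9  73.9] [59.8 60. ]
[230. 193.] 569 [ 92.  49. 116.] top 99.2 circ [511.2 -41.4  26.1] mid [510.5 -40.6] [55.7 55.4]
[189. 198.] 176 [208. 165. 121.] top 32.0 circ [ 412.7 -127.    23. ] mid [ 422.  -129.7] [43.8 83.7]
[140. 231.] 168 [198. 155. 114.] top 30.3 circ [ 450.1 -302.    24.1] mid [ 448.9 -301. ] [78.1 48.7]
[174. 288.] 1286 [185. 190. 187.] top 101.5 circ [ 707.  -329.3   22.9] mid [ 706. -329.] [63.9 63. ]
t 31.5 pos [530.1  89.5 198.5] yaw 0.0 gap 85.4 j6 3.0 turn [-0.0052 -0.0012  0.0009] shift [10.38 -7.72  3.91] F [-7.   6.1  0. ]
```

View pics/o2.png

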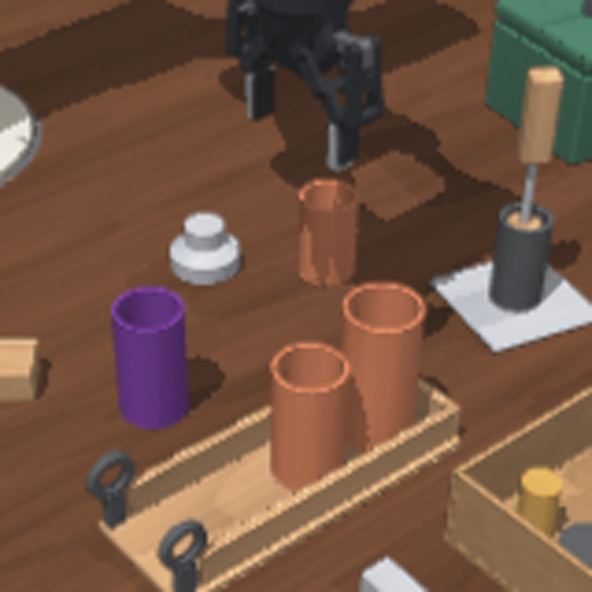

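Request:
apply_moves(moves=[0,0,0,4,-3,1,-1,0,0,0,8,-6,2,-1,0,0,0,10.4,-7.7,4,-1,0,0,0,10.4,-7.7,4,-1,0,0,0,10.4,-7.7,4,-1,0,0,0,10.4,-7.7,4,-1])

```text
clock: 32.1
tool_pos: [462.5, 188.9, 159.3]
orientation: [[0.0, 1.0, 0.001], [1.0, -0.0, 0.0], [0.0, 0.001, -1.0]]
ft_force: [-0.2, -0.4, 0.2]
finger_gap: 85.2
```

Run:
```python
from h import *
s=snap('wrist');save(s,'p1',None,1.3)
W=s['W']
m=(W[...,2]>73)&(W[...,2]<86)&(abs(W[...,0]-453)<36)&(abs(W[...,1]-194)<36)
q=W[m];print('rim',len(q),circ(q[:,:2]))
go(452.7,193.3,44,0)
```

```text
rim 1043 (np.float64(451.688302282428), np.float64(195.22408633546138), np.float64(23.863574337480404))
t 32.15 pos [462.6 188.8 159.4] yaw -0.1 gap 85.5 j6 15.0 turn [ 0.0013 -0.0002 -0.001 ] shift [ 0.45 -1.01 11.54] F [-0.9  0.2  0.4]
```

View pics/p1.png

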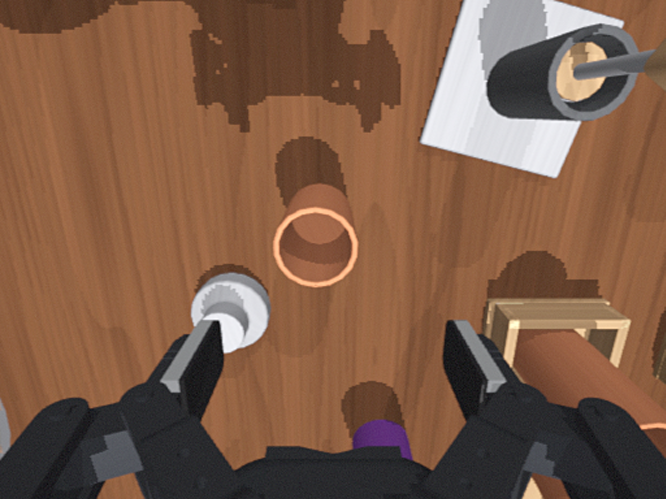

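The short measure at (316,247) is free, and the bearing cup at (230,310) is over 50 mm from the pads. Gripping.

Request:
apply_moves(moves=[0,0,0,0.45,-1,1,-1,0,0,0,0.45,-1,3,-1,0,0,0,0.45,-1,7,-1,0,0,0,0.45,-1,11.5,-1,0,0,0,0.45,-1,11.5,-1,0,0,0,0.45,-1,11.5,1,0,0,0,0.45,-1,11.5,1,0,0,0,0.45,-1,11.5,1,0,0,0,0.45,-1,11.5,1,0,0,0,0.45,-1,11.5,1], newtons=50)

```text
clock: 33.15
tool_pos: [452.9, 194.1, 46.3]
orientation: [[0.0, 1.0, 0.004], [1.0, -0.0, 0.001], [0.001, 0.004, -1.0]]
ft_force: [-1.0, -1.9, 10.0]
finger_gap: 51.6
```

Request:
apply_moves(moves=[0,0,0,0,0,0,1,0,0,0,0,0,-4,1,0,0,0,0,0,-9,1,0,0,0,0,0,-13,1,0,0,0,0,0,-13,1])

```text
clock: 33.65
tool_pos: [454.3, 194.7, 180.6]
orientation: [[-0.0, 1.0, 0.011], [1.0, 0.0, 0.003], [0.003, 0.011, -1.0]]
ft_force: [-0.7, -0.6, -1.4]
finger_gap: 51.0
```

Run:
```python
from h import *
go(648,-60,175,0)
```

```text
t 33.65 pos [454.3 194.7 180.6] yaw 0.0 gap 51.0 j6 16.0 turn [ 0.0107 -0.0031  0.    ] shift [-25.47  19.36   0.69] F [-0.7 -0.6 -1.4]
```

Request:
apply_moves(moves=[0,0,0,-3,1,0,1,0,0,0,-7,3,0,1,0,0,0,-11,5.5,0,1,0,0,0,-15,8.5,0,1,0,0,0,-19,12,0,1,0,0,0,-22,15,0,1,0,0,0,-25.4,18,0,1,0,0,0,-25.4,19.3,0,1,0,0,0,-25.4,19.3,0,1,0,0,0,-25.4,19.3,0,1])

```text
clock: 34.65
tool_pos: [643.8, -59.8, 174.4]
orientation: [[-0.0, 1.0, -0.0], [1.0, 0.0, 0.0], [0.0, -0.0, -1.0]]
ft_force: [-0.8, 0.4, -1.5]
finger_gap: 51.3
```

Run:
```python
from h import *
s=snap('wrist');save(s,'q1',None,1.3)
go(648,-60,58,0)
```

```text
t 34.7 pos [643.5 -59.5 174.3] yaw 0.0 gap 50.9 j6 -11.0 turn [-0.0003 -0.0001  0.0006] shift [-0.05  0.45 11.63] F [-0.6 -0.9 -1.1]
```

View pics/q1.png

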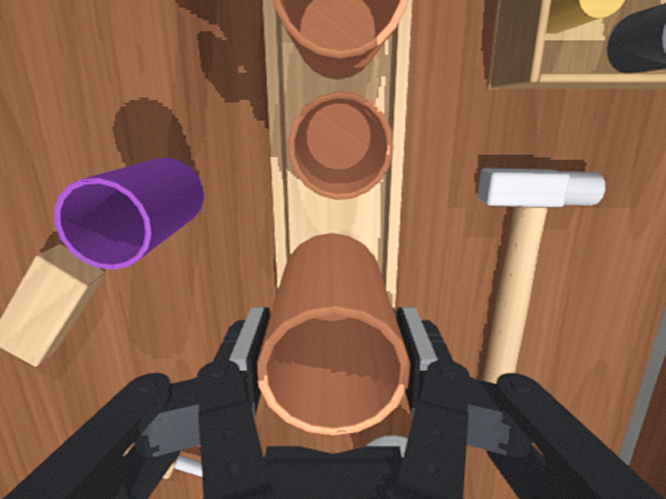

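Request:
apply_moves(moves=[0,0,0,-0.05,0.3,0,1,0,0,0,-0.05,0.3,0,1,0,0,0,-0.05,0.3,3,1,0,0,0,-0.05,0.3,6,1,0,0,0,-0.05,0.3,9,1,0,0,0,-0.05,0.3,11,1,0,0,0,-0.05,0.3,11.7,1,0,0,0,-0.05,0.3,11.8,1,0,0,0,-0.05,0.3,11.8,1])

```text
clock: 35.6
tool_pos: [648.0, -60.7, 56.9]
orientation: [[-0.0, 1.0, 0.001], [1.0, 0.0, -0.0], [-0.0, 0.001, -1.0]]
ft_force: [0.0, 0.6, -1.0]
finger_gap: 51.0
```

Request:
apply_moves(moves=[0,0,0,0,0,0.1,1,0,0,0,0,0,0.2,1,0,0,0,0,0,0.2,1,0,0,0,0,0,0.2,1])

```text
clock: 36.0
tool_pos: [647.9, -60.8, 54.4]
orientation: [[-0.0, 1.0, 0.001], [1.0, 0.0, -0.0], [-0.0, 0.001, -1.0]]
ft_force: [-0.5, 0.0, 4.5]
finger_gap: 51.1
```

Request:
apply_moves(moves=[0,0,0,0,0,0,-1,0,0,0,0,0,0,-1,0,0,0,0,0,0,-1,0,0,0,0,0,0,-1,0,0,0,0,0,-4,-1,0,0,0,0,0,-8,-1,0,0,-0.1,0,0,-12,-1,0,0,-0.2,-2,-3,-17,-1,0,0,-0.35,-6,-6,-20,-1,0,0,-0.5,-10,-8,-20,-1])

```text
clock: 37.0
tool_pos: [575.2, -148.0, 254.7]
orientation: [[-0.475, 0.88, 0.005], [0.88, 0.475, -0.002], [-0.004, 0.003, -1.0]]
ft_force: [0.9, -1.3, -0.0]
finger_gap: 85.5
```

Run:
```python
from h import *
c=snap('scene'); save(c,'r2',(190,100,350,260),3.7)
t=snap('top'); blobs(t,25,(400,760,-420,150)); save(t,'r3',(200,130,410,270),3.7)
for s,n in((c,'scene'),(t,'top')):
    W=s['W'];W=W.copy()
    m=(W[...,2]>(24 if n=='top' else 22))&(W[...,2]<45)&(W[...,0]>380)&(W[...,0]<540)&(W[...,1]>-400)&(W[...,1]<-230)
    q=W[m].astype(np.float32); print(n,'handle',cv2.minAreaRect(q[:,:2]),np.median(q[:,2]))
go(450,-300,170,67)
```

```text
[325. 196.] 10336 [188. 182. 172.] top 691.0 circ [407.2 -80.5  31.1] mid [428.9 -93.8] [ 57.8 132.5]Traceback (most recent call last):
  File "<stdin>", line 7, in <module>
cv2.error: OpenCV(4.12.0) /io/opencv/modules/imgproc/src/convhull.cpp:143: error: (-215:Assertion failed) total >= 0 && (depth == CV_32F || depth == CV_32S) in function 'convexHull'
```

View pics/r2.png

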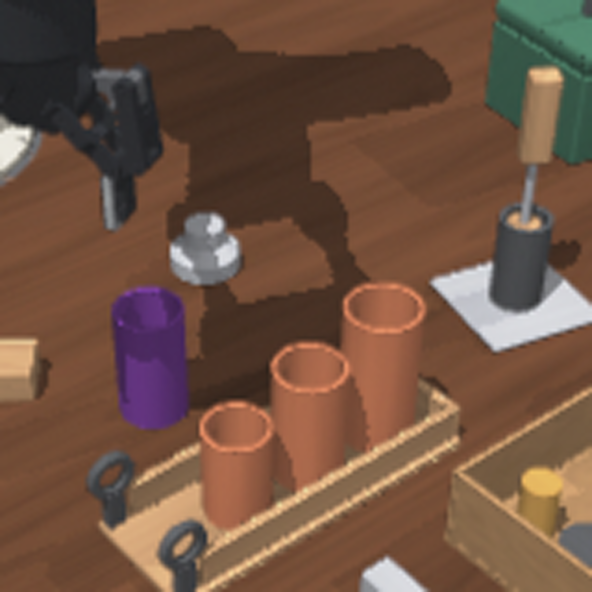

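View pics/r3.png

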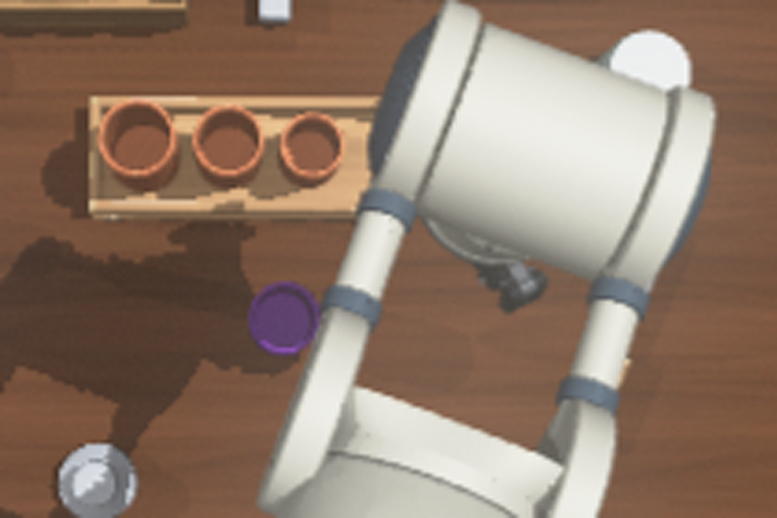

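All three measures stand upright in the rack. Moving over the bar.

Run:
```python
from h import *
go(450,-300,190,67)
```

```text
t 37.1 pos [ 573.5 -151.6  253.3] yaw 28.2 gap 85.3 j6 -49.0 turn [-1.000e-04  3.100e-03 -6.776e-01] shift [ -7.23 -17.9    6.33] F [ 1.   0.6 -0.4]
```

Request:
apply_moves(moves=[0,0,-0.14,-1.5,-3.5,0,-1,0,0,-0.28,-3,-7,1,-1,0,0,-0.42,-4.5,-11,2,-1,0,0,-0.56,-6,-15,4,-1,0,0,-0.68,-7.2,-17.9,6.3,-1,0,0,-0.68,-7.2,-17.9,6.3,-1,0,0,-0.68,-7.2,-17.9,6.3,-1,0,0,-0.68,-7.2,-17.9,6.3,-1])

```text
clock: 37.9
tool_pos: [451.4, -294.8, 188.7]
orientation: [[-0.919, 0.394, 0.001], [0.394, 0.919, -0.0], [-0.001, 0.0, -1.0]]
ft_force: [-0.7, 0.9, 0.1]
finger_gap: 85.4
```

Run:
```python
from h import *
s=snap('wrist');save(s,'s1',None,1.3)
c=snap('scene')
for n,s,z0 in(('wrist',s,19),('scene',c,20)):
    W=s['W']
    m=(W[...,2]>z0)&(W[...,2]<45)&(W[...,0]>380)&(W[...,0]<520)&(W[...,1]>-380)&(W[...,1]<-230)
    q=W[m].astype(np.float32); print(n,len(q), cv2.minAreaRect(q[:,:2]) if len(q)>5 else '',np.median(q[:,2]))
    m=(W[...,2]>10)&(W[...,2]<25)&(W[...,0]>495)&(W[...,0]<600)&(W[...,1]>-400)&(W[...,1]<-300)
    q=W[m].astype(np.float32); print('rod',len(q), cv2.minAreaRect(q[:,:2]) if len(q)>5 else '')
go(450,-300,190,67)
```

```text
Traceback (most recent call last):
cv2.error: OpenCV(4.12.0) /io/opencv/modules/imgproc/src/convhull.cpp:143: error: (-215:Assertion failed) total >= 0 && (depth == CV_32F || depth == CV_32S) in function 'convexHull'
```

View pics/s1.png

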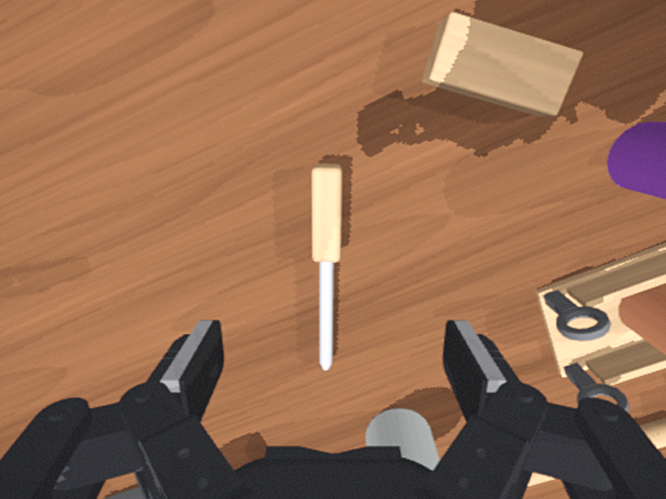

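Run:
```python
from h import *
s=snap('wrist')
c=snap('scene')
for n,s,z0 in(('wrist',s,19),('scene',c,20)):
    W=s['W']
    for nm,m in (('handle',(W[...,2]>z0)&(W[...,2]<45)&(W[...,0]>380)&(W[...,0]<520)&(W[...,1]>-350)&(W[...,1]<-240)),('rod',(W[...,2]>10)&(W[...,2]<25)&(W[...,0]>500)&(W[...,0]<600)&(W[...,1]>-400)&(W[...,1]<-300))):
        q=np.ascontiguousarray(W[m][:,:2].astype(np.float32))
        if len(q)>5: print(n,nm,len(q),cv2.minAreaRect(q),np.median(W[m][:,2]),cv2.fitLine(q,cv2.DIST_L2,0,.01,.01).ravel())
go(450,-300,190,67)
```

```text
wrist handle 1750 ((465.60205078125, -306.6822814941406), (23.926279067993164, 120.4433364868164), 65.86441040039062) 27.146947551670753 [ 9.1460329e-01 -4.0435234e-01  4.4815457e+02 -2.9908643e+02]
wrist rod 690 ((543.5802001953125, -341.01922607421875), (11.666271209716797, 98.8182144165039), 66.14849853515625) 18.28909071555583 [ 9.1333491e-01 -4.0720928e-01  5.4075897e+02 -3.3998740e+02]
scene handle 207 ((466.23272705078125, -308.58404541015625), (24.263032913208008, 115.76782989501953), 66.016845703125) 27.216686500697786 [ 9.1545260e-01 -4.0242589e-01  4.5654208e+02 -3.0290137e+02]
scene rod 154 ((544.1527099609375, -342.5337829589844), (11.803752899169922, 100.0088119506836), 66.39872741699219) 18.498808609642836 [ 9.0963191e-01 -4.1541523e-01  5.4817487e+02 -3.4370953e+02]
t 38.1 pos [ 451.4 -294.7  188.7] yaw 66.9 gap 85.4 j6 -106.0 turn [-0.0002  0.001  -0.0019] shift [-0.09 -0.54 -0.13] F [-0.5 -0.5  0.3]
```

Request:
apply_moves(moves=[0,0,0.014,-1.05,-0.55,0,-1,0,0,0.014,-1.05,-0.55,4,-1,0,0,0.014,-1.05,-0.55,8,-1,0,0,0.014,-1.05,-0.55,12,-1,0,0,0.014,-1.05,-0.55,15,-1,0,0,0.014,-1.05,-0.55,17,-1,0,0,0.014,-1.05,-0.55,18,-1,0,0,0.014,-1.05,-0.55,18.2,-1,0,0,0.014,-1.05,-0.55,18.2,-1])

```text
clock: 39.0
tool_pos: [458.6, -304.8, 6.6]
orientation: [[-0.914, 0.406, 0.001], [0.406, 0.914, -0.0], [-0.001, -0.0, -1.0]]
ft_force: [-0.1, -0.5, 0.5]
finger_gap: 85.8
```

Run:
```python
from h import *
s=snap('wrist');save(s,'s2',None,1.3)
go(459,-304.1,5,66.1)
```

```text
t 39.05 pos [ 458.7 -304.8    7. ] yaw 66.1 gap 85.6 j6 -106.0 turn [-0.0004  0.0013 -0.0009] shift [0.   0.08 0.2 ] F [ 0.2 -0.6  0.4]
```

View pics/s2.png

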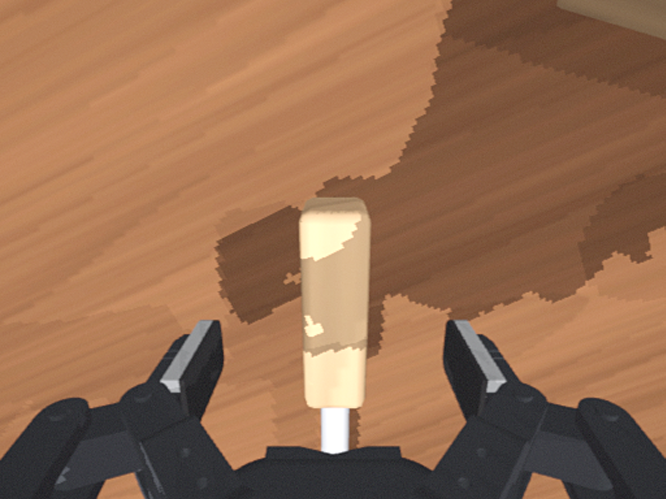

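The handle, (335,300), is centred between the pads. Closing.

Request:
apply_moves(moves=[0,0,0,0,0,0.1,1,0,0,0,0,0,0.1,1,0,0,0,0,0,0.1,1,0,0,0,0,0,0.1,1,0,0,0,0,0,0.1,1,0,0,0,0,0,0.1,1], newtons=80)

```text
clock: 39.65
tool_pos: [458.1, -304.5, 5.7]
orientation: [[-0.914, 0.406, 0.0], [0.406, 0.914, -0.0], [-0.0, -0.0, -1.0]]
ft_force: [-1.3, 1.2, 10.1]
finger_gap: 22.7
```

Request:
apply_moves(moves=[0,0,0,0,0,-2,1,0,0,0,0,0,-5,1,0,0,0,0,0,-9,1,0,0,0,0,0,-11,1,0,0,0,0,0,-11,1])

```text
clock: 40.15
tool_pos: [459.2, -305.3, 117.9]
orientation: [[-0.914, 0.406, 0.004], [0.406, 0.914, -0.003], [-0.005, -0.001, -1.0]]
ft_force: [0.2, -0.3, -1.2]
finger_gap: 22.3
```

Run:
```python
from h import *
s=snap('wrist');save(s,'s3',None,1.3)
c=snap('scene'); save(c,'s4',(90,130,290,280),3.9)
go(440,-141,110,90)
```

```text
t 40.25 pos [ 457.9 -304.3  115. ] yaw 66.1 gap 22.6 j6 -106.0 turn [-1.000e-04  2.000e-04 -4.179e-01] shift [ 8.27 14.19  0.5 ] F [ 0.1 -0.5 -1.8]
```

View pics/s3.png

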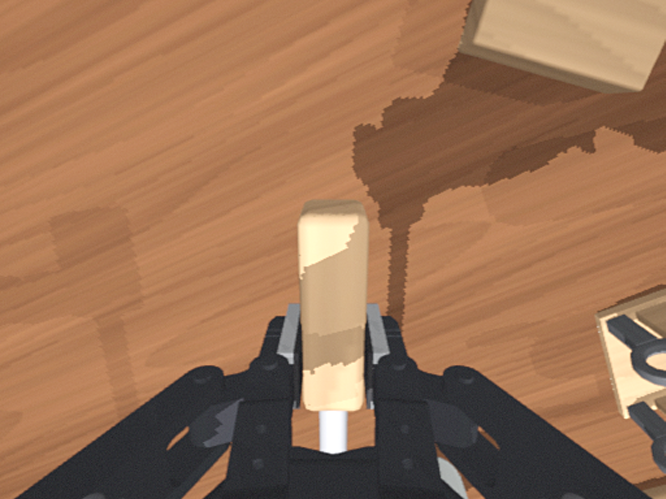

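View pics/s4.png

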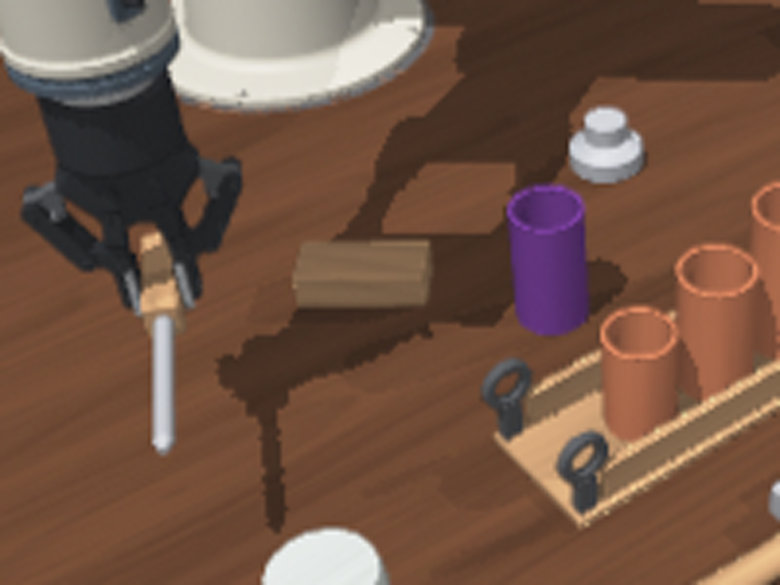

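Request:
apply_moves(moves=[0,0,-0.05,1.5,2.5,0,1,0,0,-0.15,3,5,0,1,0,0,-0.25,5,8,0,1,0,0,-0.35,7,11,0,1,0,0,-0.418,8.6,14,0,1,0,0,-0.418,8.6,14,0,1,0,0,-0.418,8.6,14,0,1,0,0,-0.418,8.6,14,0,1])

```text
clock: 41.05
tool_pos: [436.3, -142.0, 114.6]
orientation: [[-1.0, 0.001, -0.001], [0.001, 1.0, 0.0], [0.001, 0.0, -1.0]]
ft_force: [-0.6, -0.1, -0.5]
finger_gap: 22.3
```

Run:
```python
from h import *
s=snap('wrist');save(s,'t1',None,1.3)
c=snap('scene'); save(c,'t2',(130,110,330,260),3.9)
t=snap('top'); save(t,'t3',(240,130,400,250),4.8)
for n,q in(('scene',c),('top',t),('wrist',s)):
    W=q['W']
    for nm,m in (('nearEye',(W[...,2]>60)&(W[...,2]<90)&(abs(W[...,0]-605)<14)&(abs(W[...,1]+141)<30)),('farEye',(W[...,2]>60)&(W[...,2]<85)&(abs(W[...,0]-691)<14)&(abs(W[...,1]+141)<30)),('rod',(W[...,2]>105)&(W[...,2]<135)&(W[...,0]>490)&(W[...,0]<600)&(abs(W[...,1]+141)<30))):
        w=W[m]
        if len(w)>5: print(n,nm,len(w),((w.min(0)+w.max(0))/2).round(1),w.min(0).round(1),w.max(0).round(1))
    w=W[m]; 
    if len(w)>20: print(np.polyfit(w[:,0],w[:,1],1),np.polyfit(w[:,0],w[:,2],1))
go(436,-141,46.7,90)
```

```text
scene nearEye 50 [ 604.8 -141.8   69. ] [ 599.5 -158.    62.4] [ 610.  -125.7   75.5]
scene farEye 55 [ 691.4 -142.5   67.6] [ 686.2 -160.4   60.9] [ 696.7 -124.6   74.2]
scene rod 118 [ 536.1 -144.7  124.4] [ 491.2 -150.5  118.3] [ 581.1 -138.8  130.6]
[ 1.22890438e-02 -1.52124778e+02] [-2.22520364e-02  1.38590925e+02]
top nearEye 36 [ 604.7 -140.5   72. ] [ 601.  -158.5   64. ] [ 608.3 -122.6   79.9]
top farEye 36 [ 691.1 -139.6   69.4] [ 686.9 -156.3   60. ] [ 695.4 -123.    78.8]
top rod 56 [ 558.4 -141.   126.6] [ 538.5 -145.6  120.6] [ 578.4 -136.5  132.6]
[ 4.76029842e-03 -1.43867476e+02] [2.33854243e-02 1.15301435e+02]
wrist rod 70 [ 492.1 -141.3  126.6] [ 490.  -146.7  124.3] [ 494.3 -135.9  129. ]
[ -0.5855857  146.72445048] [ -0.52717998 385.75978869]
t 41.2 pos [ 436.3 -142.3  114.9] yaw 89.9 gap 22.5 j6 -115.0 turn [ 0.     -0.0002 -0.0013] shift [0.03 0.13 6.82] F [-0.1  1.3 -1.9]
```

View pics/t1.png

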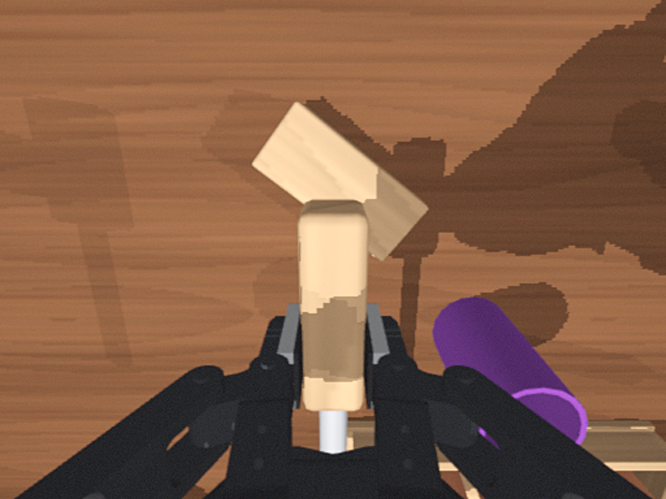

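View pics/t2.png

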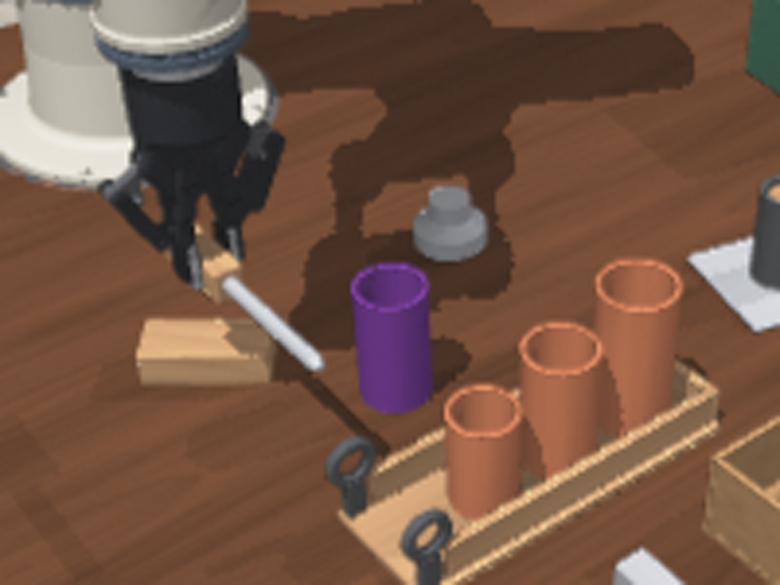

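View pics/t3.png

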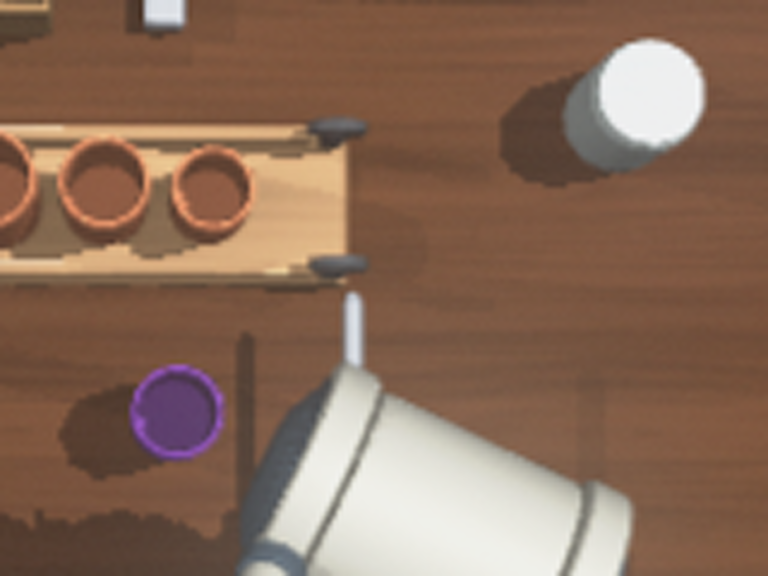

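The rod is level and parallel to x, about 1.3 mm off in y from the eye line. Lowering to eye height.

Request:
apply_moves(moves=[0,0,0,0,0.13,2,1,0,0,0,0,0.13,4.5,1,0,0,0,0,0.13,6.3,1,0,0,0,0,0.13,6.8,1,0,0,0,0,0.13,6.8,1,0,0,0,0,0.13,6.8,1])

```text
clock: 41.8
tool_pos: [436.6, -140.6, 47.7]
orientation: [[-1.0, 0.0, 0.001], [0.0, 1.0, -0.0], [-0.001, -0.0, -1.0]]
ft_force: [0.5, 0.8, -0.3]
finger_gap: 22.5
```

Run:
```python
from h import *
c=snap('scene'); save(c,'u2',(180,180,280,260),7.5)
t=snap('top'); save(t,'u3',(270,140,350,220),7)
for n,q in(('scene',c),('top',t)):
    W=q['W']
    m=(W[...,2]>42)&(W[...,2]<75)&(W[...,0]>500)&(W[...,0]<590)&(abs(W[...,1]+141)<20)
    w=W[m]; print(n,len(w),((w.min(0)+w.max(0))/2).round(1),w.min(0).round(1),w.max(0).round(1),np.polyfit(w[:,0],w[:,1],1),np.polyfit(w[:,0],w[:,2],1))
# predicted projections
o=robot.get_obs(); p=o['tool_pos']
for n,q in(('scene',c),('top',t)):
    print(n,'tip',proj(q,p+[144,0,8.3]),'near',proj(q,[605,-141,55]),'far',proj(q,[691,-141,55]))
go(436,-141,46.7,90)
```

```text
scene 106 [ 540.9 -142.9   58.9] [ 500.3 -148.9   52.8] [ 581.5 -137.    65. ] [ 1.83616568e-02 -1.53861546e+02] [-1.63720039e-02  6.88075373e+01]
top 58 [ 556.6 -139.3   60. ] [ 533.9 -144.2   50.3] [ 579.3 -134.3   69.7] [-4.44987961e-03 -1.36859957e+02] [-1.26269937e-02  6.88040786e+01]
scene tip [214.73511745 222.99792537] near [219.734512   228.38785166] far [239.16887607 247.27455399]
top tip [309.78087116 192.48883454] near [309.85218131 184.49243887] far [309.70196311 156.1666194 ]
t 41.9 pos [ 436.8 -140.5   48. ] yaw 90.0 gap 22.2 j6 -115.0 turn [-0.0006  0.0013 -0.    ] shift [ 0.08 -0.05  0.13] F [-1.5  0.1 -1. ]
```

View pics/u2.png

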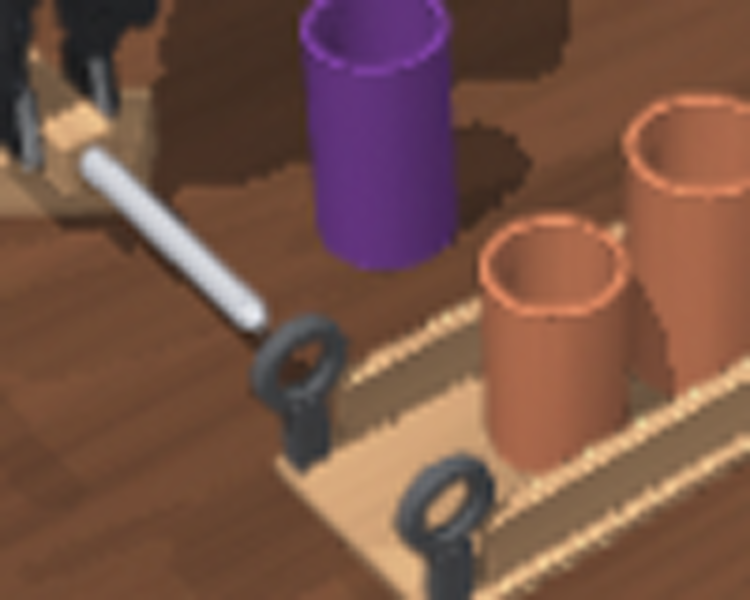

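View pics/u3.png

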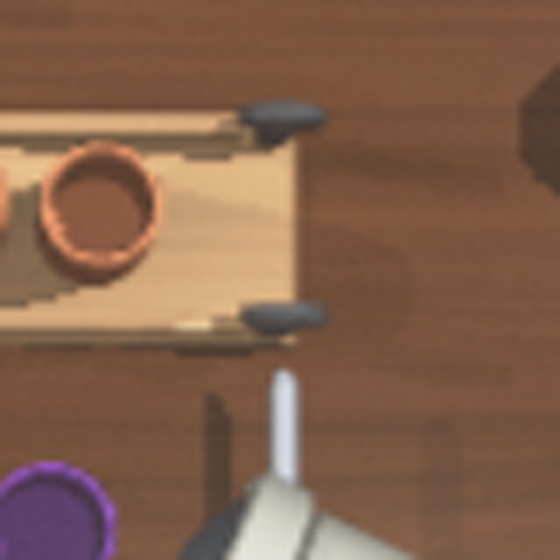

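The rod is in line with both eyes: scene near-eye hole at (300,362), top-view columns 285 vs 283. Inserting in stages.

Request:
apply_moves(moves=[0,0,0,0,-0.05,0.1,1,0,0,0,-1,-0.05,0.1,1,0,0,0,-2,-0.05,0.1,1,0,0,0,-3,-0.05,0.1,1,0,0,0,-4,-0.05,0.1,1,0,0,0,-5,-0.05,0.1,1,0,0,0,-5,-0.05,0.1,1,0,0,0,-5,-0.05,0.1,1])

```text
clock: 42.7
tool_pos: [486.2, -140.6, 46.0]
orientation: [[-1.0, -0.001, -0.0], [-0.001, 1.0, 0.0], [0.0, 0.0, -1.0]]
ft_force: [0.2, -0.4, -1.3]
finger_gap: 22.4
```

Run:
```python
from h import *
c=snap('scene'); save(c,'v2',(180,180,280,260),7.5)
t=snap('top'); save(t,'v3',(270,140,350,220),7)
go(572,-141,46.7,90)
```

```text
t 42.8 pos [ 485.7 -140.5   46.1] yaw 90.0 gap 22.5 j6 -113.0 turn [ 0.0003 -0.0007  0.0001] shift [-8.63 -0.05 -0.07] F [ 0.4  0.5 -1.7]
```

View pics/v2.png

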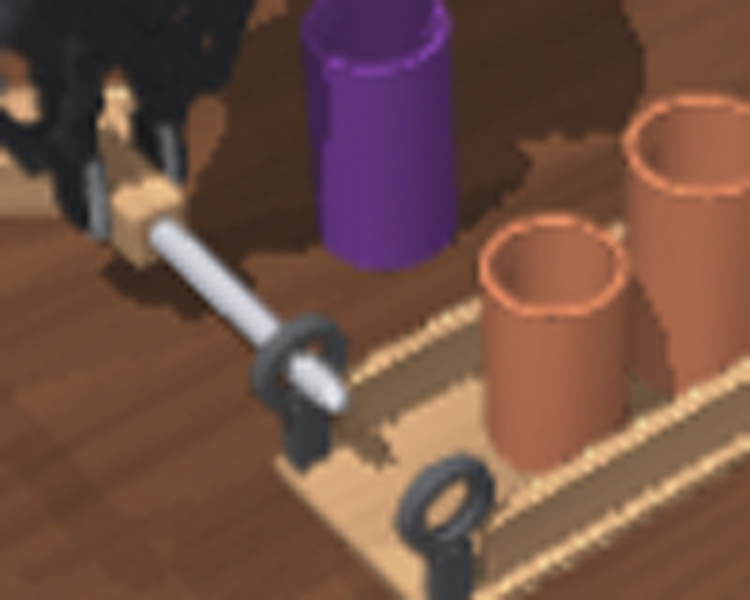

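View pics/v3.png

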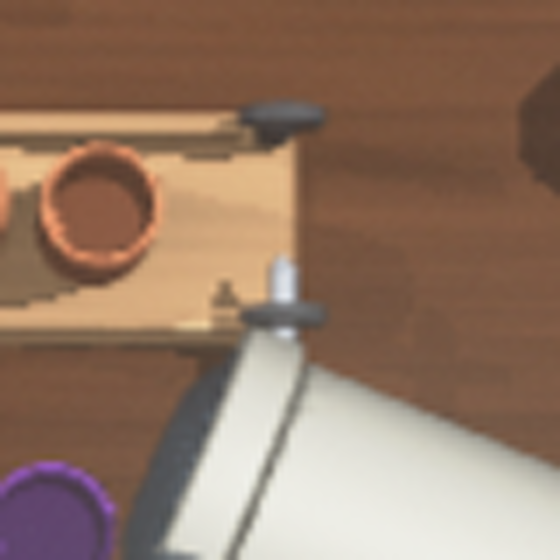

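It's through the near eye with no contact force. Continuing.

Request:
apply_moves(moves=[0,0,0,-1,-0.03,-0.05,1,0,0,0,-2.2,-0.03,-0.05,1,0,0,0,-3.4,-0.03,-0.05,1,0,0,0,-4.6,-0.03,-0.05,1,0,0,0,-5.8,-0.03,-0.05,1,0,0,0,-7,-0.03,-0.05,1,0,0,0,-7.8,-0.03,-0.05,1,0,0,0,-7.8,-0.03,-0.05,1,0,0,0,-7.8,-0.03,-0.05,1])

```text
clock: 43.7
tool_pos: [564.0, -140.9, 46.5]
orientation: [[-1.0, -0.0, -0.001], [-0.0, 1.0, 0.0], [0.001, 0.0, -1.0]]
ft_force: [0.1, -0.2, -1.3]
finger_gap: 22.3
```

Run:
```python
from h import *
c=snap('scene'); save(c,'w2',(180,180,280,260),7.5)
go(572,-141,46.7,90)
```

```text
t 43.75 pos [ 563.7 -140.9   46.5] yaw 90.0 gap 22.3 j6 -110.0 turn [ 0.0002 -0.0008  0.0002] shift [-0.83 -0.01 -0.02] F [-0.2  0.6 -1.5]
```

View pics/w2.png

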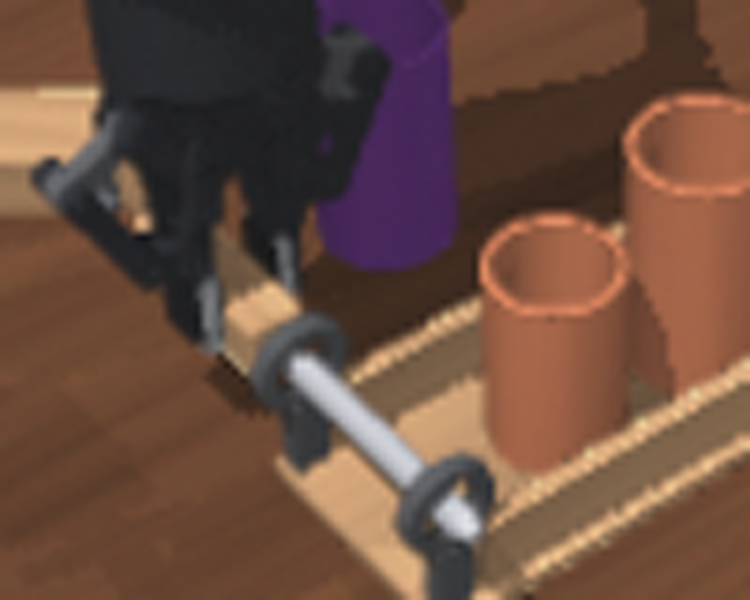

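The rod is through both eyes. Pushing the last millimetres until it makes contact.

Request:
apply_moves(moves=[0,0,0,-0.2,0,0,1,0,0,0,-0.4,0,0,1,0,0,0,-0.6,0,0,1,0,0,0,-0.7,0,0,1,0,0,0,-0.7,0,0,1])

```text
clock: 44.25
tool_pos: [571.4, -141.0, 46.7]
orientation: [[-1.0, -0.0, 0.0], [-0.0, 1.0, -0.0], [-0.0, -0.0, -1.0]]
ft_force: [0.1, -0.3, -0.1]
finger_gap: 22.4
```

Request:
apply_moves(moves=[0,0,0,-0.1,0,0,1,0,0,0,-0.15,0,0,1,0,0,0,-0.2,0,0,1,0,0,0,-0.2,0,0,1])

```text
clock: 44.65
tool_pos: [571.7, -140.8, 46.4]
orientation: [[-1.0, -0.0, -0.003], [-0.0, 1.0, 0.001], [0.003, 0.001, -1.0]]
ft_force: [-7.9, -1.8, 2.5]
finger_gap: 22.2
```

Contact at x=571.7, just where predicted. Lowering about 4 mm so the rod rests in the eyes, then releasing.

Request:
apply_moves(moves=[0,0,0,-0.05,0,0.15,1,0,0,0,-0.05,0,0.3,1,0,0,0,-0.05,0,0.42,1,0,0,0,-0.05,0,0.42,1])

```text
clock: 45.05
tool_pos: [571.7, -140.7, 43.4]
orientation: [[-1.0, -0.0, -0.003], [-0.0, 1.0, 0.0], [0.003, 0.0, -1.0]]
ft_force: [-18.5, -0.0, 29.4]
finger_gap: 22.3
```

Run:
```python
from h import *
go(572,-141,46.7,90)
```

```text
t 45.05 pos [ 571.7 -140.7   43.4] yaw 90.0 gap 22.3 j6 -110.0 turn [ 0.0005 -0.0032  0.0003] shift [-0.03 -0.03 -0.33] F [-18.5  -0.   29.4]
```

Request:
apply_moves(moves=[0,0,0,0,0,-0.1,1,0,0,0,0,0,-0.1,1])

```text
clock: 45.25
tool_pos: [571.7, -140.7, 43.8]
orientation: [[-1.0, -0.0, -0.004], [-0.0, 1.0, 0.001], [0.004, 0.001, -1.0]]
ft_force: [-15.3, 0.0, 16.0]
finger_gap: 22.5
```

Request:
apply_moves(moves=[0,0,0,0,0,0,-0.4,0,0,0,0,0,0,-1,0,0,0,0,0,0,-1,0,0,0,0,0,0,-1,0,0,0,0,0,0,-1])

```text
clock: 45.75
tool_pos: [573.9, -141.0, 43.4]
orientation: [[-1.0, -0.0, 0.0], [-0.0, 1.0, -0.0], [-0.0, -0.0, -1.0]]
ft_force: [-0.6, 0.6, 0.1]
finger_gap: 85.2
```

Run:
```python
from h import *
c=snap('scene'); save(c,'x2',(180,180,280,260),7.5)
w=snap('wrist'); save(w,'x3',None,1.3)
go(572,-141,200,90)
```

```text
t 45.85 pos [ 573.8 -141.    43.4] yaw 90.0 gap 85.4 j6 -110.0 turn [ 0.     -0.      0.0001] shift [  0.18  -0.   -15.66] F [ 0.6 -0.2 -0.1]
```

View pics/x2.png

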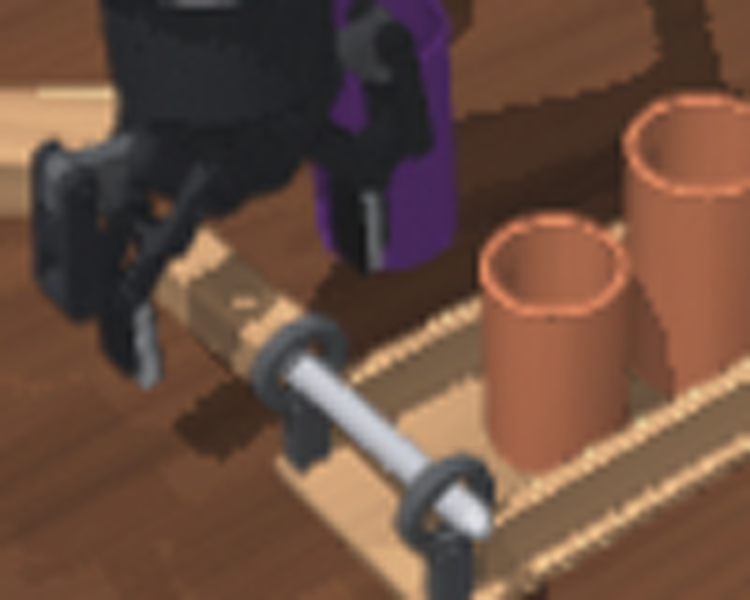

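View pics/x3.png

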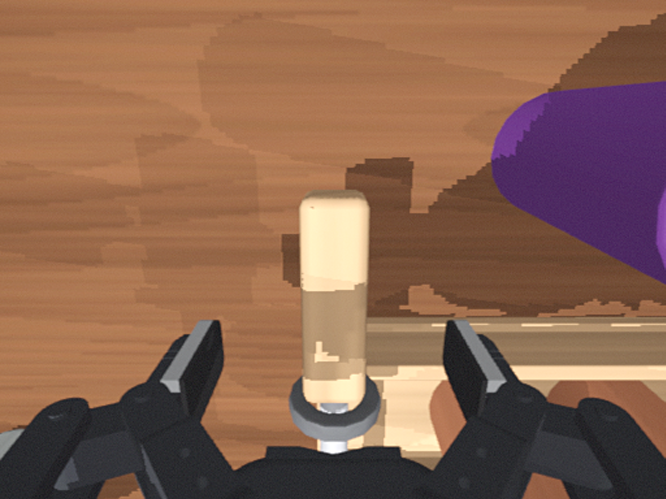

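Request:
apply_moves(moves=[0,0,0,0,0,-2,-1,0,0,0,0,0,-6,-1,0,0,0,0,0,-10,-1,0,0,0,0,0,-14,-1,0,0,0,2,0,-15,-1,0,0,0,4,0,-15,-1,0,0,0,4,0,-15,-1,0,0,0,4,0,-15,-1])

```text
clock: 46.65
tool_pos: [533.8, -141.0, 193.6]
orientation: [[-1.0, 0.0, 0.0], [0.0, 1.0, -0.0], [-0.0, -0.0, -1.0]]
ft_force: [-0.3, 0.3, -0.5]
finger_gap: 85.6
```

Run:
```python
from h import *
c=snap('scene'); save(c,'y2',(180,180,280,260),7.5)
w=snap('wrist'); save(w,'y3',None,1.3)
for n,q in(('scene',c),('wrist',w)):
    W=q['W']
    m=(W[...,2]>42)&(W[...,2]<72)&(W[...,0]>480)&(W[...,0]<598)&(abs(W[...,1]+141)<25)
    r=np.ascontiguousarray(W[m].astype(np.float32)); print(n,len(r),r.min(0),r.max(0),cv2.minAreaRect(np.ascontiguousarray(r[:,:2])))
    top=r[r[:,2]>np.percentile(r[:,2],40)];print(np.polyfit(top[:,0],top[:,2],1))
    m=(W[...,2]>60)&(W[...,2]<85)&(W[...,0]>598)&(W[...,0]<612)&(abs(W[...,1]+141)<25)
    r=W[m]; print('eye',r.min(0),r.max(0))
    m=(W[...,0]>697)&(W[...,0]<740)&(abs(W[...,1]+141)<15)&(W[...,2]>35); r=W[m]; print('tip',len(r),r.max(0) if len(r) else '')
```

```text
scene 215 [ 519.75653 -155.38005   42.30232] [ 596.7295  -131.4746    68.94782] ((558.1417846679688, -143.2329559326172), (23.88749122619629, 76.96603393554688), 89.4898910522461)
[ 0.06012085 30.30021671]
eye [ 599.41742538 -159.75690686   60.43793786] [ 611.0377214  -126.8968306    74.43350714]
tip 31 [ 713.43444578 -138.30093612   68.30947659]
wrist 1906 [ 517.2406  -152.18094   42.074  ] [ 596.50323 -128.15993   67.11655] ((556.8794555664062, -140.1548614501953), (23.971384048461914, 79.25627899169922), 89.87054443359375)
[ 0.05604006 32.03290214]
eye [ 598.82862825 -157.71533442   60.16350327] [ 607.4738937  -122.35834288   74.31898711]
tip 60 [ 712.36590052 -134.28796388   67.4506013 ]
```

View pics/y2.png

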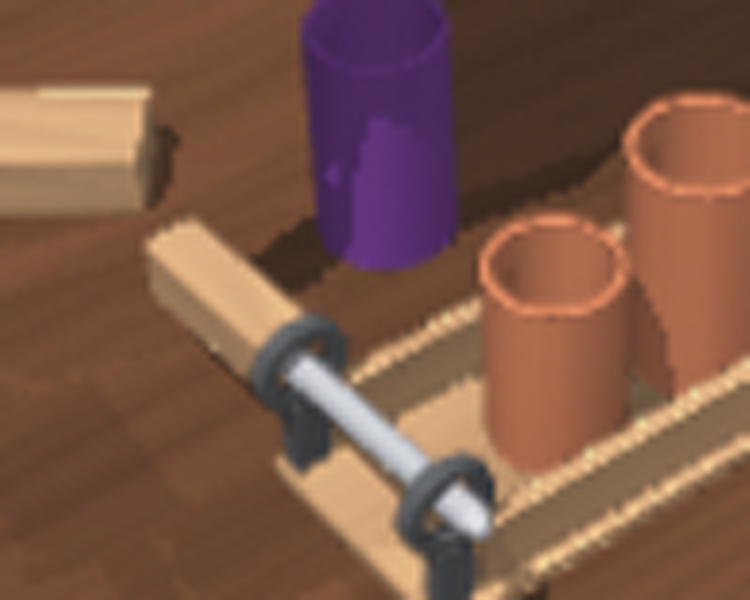

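View pics/y3.png

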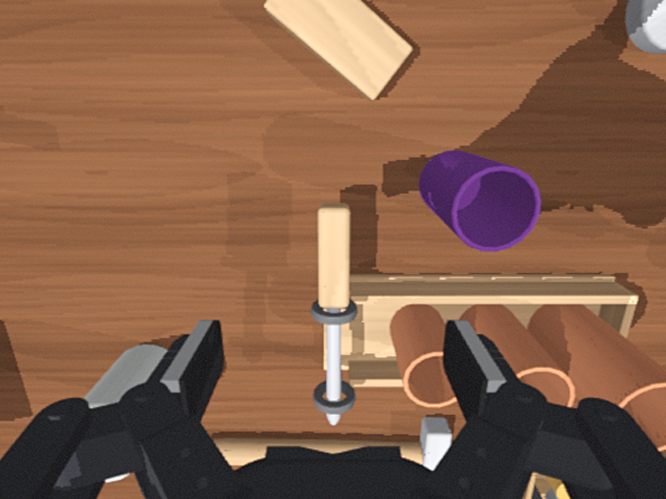

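The bar sits in both eyes, tilted 3° by its handle's weight, and the handle may be 1–2 mm off the near eye. I'll nudge its rear end with closed fingers to make sure.

Request:
apply_moves(moves=[0,0,0,2,0,0,1,0,0,0,4.4,0,0,1,0,0,0,4.4,0,2,1,0,0,0,4.4,0,5,1,0,0,0,4.4,0,8,1,0,0,0,4.4,0,11,1,0,0,0,4.4,0,14,1,0,0,0,4.4,0,15.4,1,0,0,0,4.4,0,15.4,1,0,0,0,4.4,0,15.4,1])

```text
clock: 47.75
tool_pos: [490.2, -141.1, 39.5]
orientation: [[-1.0, -0.0, -0.0], [-0.0, 1.0, 0.0], [0.0, 0.0, -1.0]]
ft_force: [-0.1, -0.1, 0.3]
finger_gap: 0.2
```

Request:
apply_moves(moves=[0,0,0,-0.4,0,0,1,0,0,0,-0.8,0,0,1,0,0,0,-1.2,0,0,1,0,0,0,-1.6,0,0,1,0,0,0,-1.6,0,0,1])

```text
clock: 48.25
tool_pos: [506.4, -141.0, 39.7]
orientation: [[-1.0, -0.0, 0.001], [-0.0, 1.0, -0.0], [-0.001, -0.0, -1.0]]
ft_force: [-0.3, -0.4, -1.0]
finger_gap: 0.0
```

Request:
apply_moves(moves=[0,0,0,-0.1,0,0,1,0,0,0,-0.2,0,0,1,0,0,0,-0.3,0,0,1,0,0,0,-0.3,0,0,1])

```text
clock: 48.65
tool_pos: [507.0, -140.6, 39.2]
orientation: [[-1.0, -0.0, -0.003], [-0.0, 1.0, 0.001], [0.003, 0.001, -1.0]]
ft_force: [-9.2, -1.6, 2.6]
finger_gap: 0.2
```

Request:
apply_moves(moves=[0,0,0,-0.1,0,0,1,0,0,0,-0.15,0,0,1,0,0,0,-0.15,0,0,1])

```text
clock: 48.95
tool_pos: [507.1, -140.2, 39.0]
orientation: [[-1.0, -0.0, -0.006], [-0.0, 1.0, 0.002], [0.006, 0.002, -1.0]]
ft_force: [-15.5, -0.9, 6.3]
finger_gap: -0.0
```

It's firm at 15 N with no travel, so the handle is against the eye. Backing off and clearing the arm.

Request:
apply_moves(moves=[0,0,0,0.4,0,0,1,0,0,0,1,0,0,1,0,0,0,2,0,0,1,0,0,0,2,0,-3,1,0,0,0,2,0,-8,1,0,0,0,2,0,-13,1,0,0,0,2,-3,-17,1,0,0,0,2,-7,-20,1,0,0,0,2,-11,-22,1,0,0,0,2,-15,-22,1])

```text
clock: 49.95
tool_pos: [490.7, -293.2, 262.7]
orientation: [[-1.0, -0.0, 0.004], [-0.0, 1.0, -0.003], [-0.004, -0.003, -1.0]]
ft_force: [-0.2, -0.3, -0.2]
finger_gap: -0.2
```

Request:
apply_moves(moves=[0,0,0,2,-6,0,1,0,0,0,2,-10,0,1,0,0,0,2,-10,0,1,0,0,0,2,-10,0,1])

```text
clock: 50.35
tool_pos: [469.4, -391.8, 258.9]
orientation: [[-1.0, 0.002, -0.0], [0.002, 1.0, 0.001], [0.0, 0.001, -1.0]]
ft_force: [0.3, 0.5, 0.1]
finger_gap: -0.1
```

Run:
```python
from h import *
c=snap('scene'); save(c,'z2',(130,100,450,330),2.5); blobs(c)
t=snap('top'); save(t,'z3',(130,70,400,280),2.9); blobs(t)
W=c['W']
m=(W[...,2]>42)&(W[...,2]<72)&(W[...,0]>480)&(W[...,0]<597)&(abs(W[...,1]+141)<25)
r=W[m]; print(r.min(0),r.max(0)); m=(W[...,0]>697)&(W[...,0]<740)&(abs(W[...,1]+141)<15)&(W[...,2]>35); print(W[m].max(0))
print(robot.get_obs()['clock'],robot.get_obs()['tool_pos'])
```

```text
[54. 72.] 8135 [90. 90. 87.] top 609.2 circ [ 511.3 -372.3   39.9] mid [ 533.6 -369.5] [ 50.7 101. ]
[333. 151.] 616 [114.  99.  86.] top 219.8 circ [592.  288.4  10. ] mid [592.1 286.8] [27.6 27. ]
[376. 180.] 277 [163. 146. 135.] top 91.4 circ [743.4 332.3  18.7] mid [739.8 334. ] [40.4 57.4]
[265. 216.] 3175 [156. 109.  84.] top 118.1 circ [648.4  73.5  28.2] mid [648.9  72.8] [58.6 59.2]
[230. 193.] 568 [ 91.  49. 116.] top 99.6 circ [511.  -41.4  26.1] mid [511.4 -41.8] [57.6 53.4]
[190. 198.] 167 [130. 103.  77.] top 32.1 circ [ 412.7 -125.1   21.9] mid [ 421.2 -127.2] [41.3 79.3]
[174. 288.] 1279 [186. 190. 187.] top 101.6 circ [ 707.  -329.3   22.9] mid [ 705.6 -328.8] [65.9 62.5]
[153. 139.] 365 [166. 157. 153.] top 95.1 circ [742.7 335.3  17.8] mid [739.2 335.2] [41.5 56.1]
[372. 151.] 550 [195. 196. 195.] top 105.0 circ [ 705.8 -327.    22.7] mid [ 706.2 -327.2] [62.5 59.9]
[272. 173.] 1615 [172. 134. 105.] top 120.7 circ [647.   75.1  28.3] mid [647.2  75.7] [58.2 60. ]
[163. 186.] 327 [139. 120. 102.] top 225.1 circ [591.8 290.6   9.3] mid [591.5 290. ] [26.5 27. ]
[457. 228.] 6161 [171. 170. 163.] top 663.1 circ [ 406.5 -249.1   22.8] mid [ 417.6 -242.5] [35.1 48.8]
[276. 215.] 111 [112.  67. 132.] top 104.7 circ [510.6 -38.7  26. ] mid [510.9 -38.3] [52.  52.1]
[302. 248.] 209 [140. 113.  86.] top 36.1 circ [ 412.5 -122.5   21.3] mid [ 421.  -126.2] [41.9 81.4]
[289. 268.] 377 [138. 137. 130.] top 843.0 circ [401.1 -34.5   5. ] mid [403.8 -34.3] [ 7.5 18.4]
[ 518.9123812  -155.03388874   42.52065101] [ 595.79508713 -130.65072178   68.27643096]
[ 714.60676968 -138.70592401   67.99193702]
50.45 [ 470.03647297 -389.97384057  259.20617806]
```

View pics/z2.png

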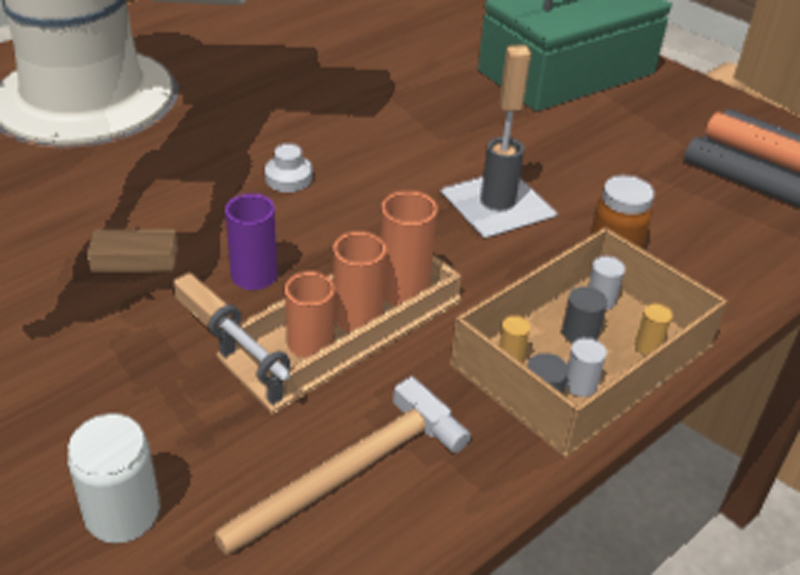

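View pics/z3.png

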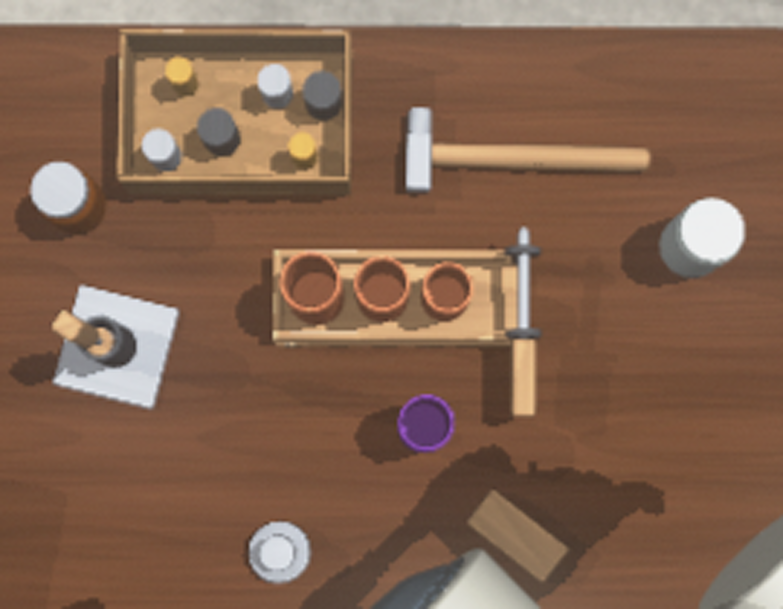

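All three cups are upright in the rack. The bar is through both eyes with its handle against the near one, the brush is in its stand, and the bystanders are where they were. Handing in.

Run:
```python
from rig import robot
print(robot.get_obs()['qd'].round(2)); print(robot.sign_off())
```

```text
[ 0.95 -0.36  0.1  -0.07  0.15 -0.03]
the job is handed in; nothing more can be done
None
```

The job is done and handed in at about 50 s of the 210 s allowed; no verdict is given.

- **Brushing:** I brushed the measures in the order tall, middle, short. Each got the bottom, more than half way up (82, 65 and 55 mm) and the bottom again. Every bottom showed contact force, at most 38 N at the wrist. I repeated the tall one's up-and-down stroke because I had not checked the height of the first.
- **Final state:** In the last pictures the three copper measures stand upright and released in the rack. The brush is back in its stand, bristles down, leaning slightly. The jar, tin, offcut and purple look-alike still measure where they started. The bearing cup and hammer look unmoved by eye.
- **Bar:** The rod goes through both eyes and hangs about 3° tilted within the hole slack. The pictures left 1–2 mm of doubt about the handle touching the near eye. I pushed on its rear end, and at 15 N it did not move.
- **Disturbance:** The short measure was knocked about 28 mm aside after it had been brushed. I measured it again before picking it up.
- **Disagreement:** The three cameras differed by 2–3 mm in y, so I used their average; all the grasps and the bar insertion came out as predicted.

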